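# Take the clamped cuvette block out from behind the reagent bottles

## Task

Move the square bottle, the round bottle and the steel can off the black reagent deck and stand all three upright in the shallow white tray at the side; only then flip the clamp arm up and back past upright, lift out the aluminium block and set it centred and square (long side along long side) on the raised dark pad of the cold plate. Then put each of the three containers back upright exactly where it stood at the start. Do not tip a container over, and leave the clamp open.

Things in the scene. Friction and masses are not known exactly. Their poses are not given: they have to be found in the camera images.
- deck: Fixed black plate, local x -120..140, y +-100 mm, 12 mm thick; origin on its underside, x points away from the robot to the clamp. Three flush grey seats, 54 mm wide, at local (-80,0), (15,58), (15,-58), a container on each within 3 mm. Block nest at (25,0): 5 mm high strips in front and behind (x -14..-9, 59..64), open at the y sides. Steel clamp post: x 88..128, y +-22, top z 76 mm.
- clamp_arm (a joint): Toggle clamp arm angle, rad: 0 = level over the block, pointing to the deck's -x (always the start); grows as it swings up; 1.57 upright; 1.9 the stop, leaning to the deck's +x. Hinge along the deck's y axis at deck-local (105, 0, 66) mm. Friction-held (0.2 N m, about 2 N at the knob): it stays where it is left.
- clamp_knob (a point): Centre of the white knob on the arm's free end: cylinder 20 mm in diameter, 24 mm long along the deck's y axis (pinch it by its two ends), 130 mm from the hinge. The arm is a steel bar 14 mm wide, 10 mm high; closed, its rubber foot stands 2.5 mm over the block.
- block: Loose aluminium cuvette block, 60 x 44 x 40 mm (x by y by z), six dark wells in its top, 0.2 to 0.4 kg. Origin at the centre of its underside. Starts in the deck's nest under the clamp arm, square with the deck.
- square_bottle: Loose square white plastic bottle, body 46 x 46 mm, 82 mm high, with a narrower neck and round grey cap (32 mm) to 105 mm in all; about 0.1 to 0.25 kg. Origin at the centre of its underside, x and y normal to its sides, z up. It starts on one of the deck's three grey seats (which one varies); it must go back to that same seat.
- round_bottle: Loose round amber bottle, body 48 mm in diameter, straight up to 76 mm, then shoulder and white cap (29 mm) to 105 mm; about 0.1 to 0.25 kg. Origin at the centre of its underside, z up. It starts on one of the deck's three grey seats (which one varies); it must go back to that same seat.
- can: Loose straight steel can, 47 mm in diameter, 86 mm high, with a 50 mm lid on top to 94 mm; about 0.1 to 0.25 kg. Origin at the centre of its underside, z up. It starts on one of the deck's three grey seats (which one varies); it must go back to that same seat.
- tray: Fixed shallow white tray, the side area, 270 x 120 mm (x by y), 12 mm high, walls 4 mm, inner floor about 4 mm above the bench. Origin at the centre of its underside, x along its length. Left or right of the deck. All three containers fit in a row along x, 85 mm apart.
- cold_plate: Fixed white cold plate, 120 x 90 mm base, with a raised dark pad 84 x 64 mm on top, the pad's top 30 mm above the bench. Origin at the centre of its underside, x along its long side. On the side of the deck away from the tray. (Bystanders on the bench: a blue tip box nearer the robot, 50 mm high; a tube rack and a glass beaker beyond the deck, under 100 mm high.)

How it is judged:
By the outcome, as a careful person would: the job done as asked, in the order asked, and still so for the second after the job is handed in, with the robot touching nothing.
It also fails if it takes over 144 s, if anything falls off the work surface, if the arm or the gripper's body presses on something with over 40 N, if the wrist force passes 120 N, or if a joint passes its speed limit or range.

## Robot

A 7-joint arm with a two-finger parallel gripper is mounted at the origin on the work surface. World frame = base frame: x ahead of the robot, y to its left, z up, the work surface at z = 0. Lengths are in m, angles in rad, forces in N, time in s.
With the tool pointing down it reaches from about 0.425 to 1.025 m from the base axis. Payload 9.4 kg.
Tool frame: the origin (TCP) lies midway between the tips of the shut fingers; the grasp point (between the pads) lies 19 mm behind it; z points along the fingers, x is the direction in which the jaws open and shut, and the axes are right-handed (so a half turn about z gives the same grasp; the last joint's range is limited). The gripper opens to 85 mm and grips with 20 to 120 N. Pads are 22 mm wide; open, the fingers measure 114 mm over their backs; the gripper's body (76 mm by 85 mm) begins 54 mm behind the grasp point. The pads swing forward as they close: fully open they stand 13 mm farther back than shut.
Start: joints at [-1.218, 0.599, -0.003, 1.599, 0.002, 0.943, -0.08], TCP at [0.302, 0.659, 0.231] pointing down, gripper open.
Joint ranges: [-2.57, 2.57], [-0.35, 1.97], [-1.29, 1.29], [0.11, 2.56], [-1.05, 4.19], [0.11, 1.86], [-2.63, 2.63]. Speed limits (rad/s): [2.22, 2.22, 3.01, 3.01, 3.14, 3.14, 3.14].

## Interface

Orientations are given as a rotation vector (axis times angle).
In Python, from plant import bot gives the robot as it stands. The module is installed in compiled form; this text tells all that it offers.
- The arm moves only by the shell command python3 -m pendant 'ROWS' [FORCE]. ROWS is JSON, a list of rows, each a list of 3 entries, a list of its own where there are three numbers: the turn, a rotation vector about the world's x, y, z in degrees, then the shift along the world's x, y, z in m, then the finger opening in m, from 0 to 0.0854. A call has exactly 8 rows; each row shifts and turns the pose as measured when the row begins; what a row does not reach is not made up. A row lasts 1/8 s, in which the tool goes at most 62.5 mm and 10.7 degrees, less where a joint would pass 70% of its speed; a pose out of reach is approached as far as the arm can. A call with a gripper value outside its range is refused whole. The fingers move at their own pace and stop on an object; FORCE is the grip in N (left out, the last holds). Time passes only in rows, so rows that do not move let the fingers close, or fill a call up. It gives the time, the measured TCP pose, the force and the opening at its end, in the units of the state.
- bot.state(): the state, without advancing time (a new reading comes with each control period).
- bot.snapshot(name): name is "side" or "top"; returns a dict with "pixels" (384x512x3 uint8, red, green, blue), "fx", "fy", "cx", "cy" (pixels), "k1" (the pictures are not rectified: a ray, as slopes to the right and down, at radius r is drawn at 1 + k1 r^2 times it, then the intrinsics apply), "R" (3x3) and "t" (3): a world point X has camera coordinates R X + t. Camera axes: x right, y down, z forward; pixel columns grow to the right and rows downward; lengths in m; the calibration is good to about 2 mm. A picture is of the moment at which its call begins. There is no depth.
- bot.close_job(): hands the job in, once; it reports no verdict.
Trained networks look in a picture, given as the dict that the camera call returned (one of the last four; its "shot" number tells which), for a name from the list of things; names that differ only in an ending like _2 or _b are one class to them, and where a whole thing is asked for, a point or a joint stands for the part that bears it (a point fixed in the world has none). Each returns a list of dicts, best first, with "confidence" (0 to 1); they miss things now and then, are a little off and sometimes report something else, mostly with a low value. They report only what shows in the picture. A call takes as long as a camera call.
- bot.find_in(picture, query): "at" ([column, row] in pixels, amid what is visible of it).
- bot.spot_point(picture, query): "at" ([column, row] in pixels: a listed point, or the origin of a listed thing).
The state is a dict: "time": time; "joint_pos": joint angles; "qvel": joint speeds; "joint_efforts": joint torques, N m; "tcp_pos": TCP position; "tcp_rot": TCP orientation; "force": force on the tool from outside, world axes, zero at the start; "moment": the same for the moment, N m; "grip_width": opening from 0.0 (shut) to 1.0 (fully open).
Only numpy, scipy, OpenCV 4.12 (cv2) and the standard library are available. Lean on these libraries where they do the work, as an engineer would, in place of code of your own. Each camera call takes 0.05 s, during which the arm holds its last target. There are 200 camera calls.

## Working session

There is one attempt and no reset: what is moved stays moved. The work goes in short steps, Python scripts to look and compute and a shell command to move; the robot and the scene stay as the last step left them, time stands still between calls to the robot, and variables do not carry over. Pictures are saved under pics/ and viewed, about 12 in all and at most 16, crops included, and the job is handed in when it is done.

```bash
mkdir -p pics; ls
cat > h.py <<'E'
import numpy as np,cv2
from plant import bot
from scipy.spatial.transform import Rotation as Ro
def K(p): return np.array([[p["fx"],0,p["cx"]],[0,p["fy"],p["cy"]],[0,0,1.]])
def D(p): return np.array([p["k1"],0,0,0,0.])
def ray(p,uv):
    s=cv2.undistortPoints(np.array([[uv]],float),K(p),D(p))[0,0]
    R=np.array(p["R"]);t=np.array(p["t"]);return -R.T@t, R.T@np.array([s[0],s[1],1])
def at_z(p,uv,z):
    o,d=ray(p,uv);return o+d*(z-o[2])/d[2]
def proj(p,X):
    X=np.atleast_2d(np.array(X,float));rv,_=cv2.Rodrigues(np.array(p["R"],float))
    return cv2.projectPoints(X,rv,np.array(p["t"],float),K(p),D(p))[0][:,0]
def save(p,name): cv2.imwrite("pics/"+name,cv2.cvtColor(np.array(p["pixels"]),cv2.COLOR_RGB2BGR))
E
python3 - <<'E'
from h import *
np.set_printoptions(precision=4,suppress=True)
for n in("top","side"):
    p=bot.snapshot(n);save(p,n+"0.png");print(n,-np.array(p["R"]).T@np.array(p["t"]))
    for q in "deck clamp_knob block square_bottle round_bottle can tray cold_plate".split():
        for d in bot.spot_point(p,q)[:2]:
            z=0.07 if q=="clamp_knob" else .012 if q in("block","square_bottle","round_bottle","can") else 0
            print(q,np.round(d["at"],1),round(d["confidence"],2),at_z(p,d["at"],z))
print(bot.state())
E
```

```text
pics
top [ 0.4973 -0.0109  1.0116]
deck [271.8 184.4] 0.77 [ 0.5604 -0.0355  0.    ]
deck [153.1 200.3] 0.23 [0.524  0.2932 0.    ]
clamp_knob [271.5 192.3] 0.78 [ 0.536  -0.0325  0.07  ]
block [273.5 177.5] 0.73 [ 0.5782 -0.0402  0.012 ]
square_bottle [293.6 179.2] 0.63 [ 0.5723 -0.0943  0.012 ]
round_bottle [248.9 179.4] 0.85 [0.5746 0.0263 0.012 ]
can [249.8 179.6] 0.74 [0.574  0.0239 0.012 ]
can [275.1 210.7] 0.7 [ 0.4887 -0.0423  0.012 ]
tray [153.2 201.8] 0.6 [0.5198 0.2929 0.    ]
cold_plate [366.6 212.6] 0.86 [ 0.4773 -0.2922  0.    ]
cold_plate [154.1 199. ] 0.41 [0.5275 0.2903 0.    ]
side [0.1296 0.5892 0.6196]
deck [267.7 212.3] 0.93 [ 0.5636 -0.0305  0.    ]
clamp_knob [281.2 196.4] 0.58 [ 0.5246 -0.0218  0.07  ]
block [263.6 204.8] 0.74 [ 0.5787 -0.0342  0.012 ]
block [249.  218.8] 0.41 [0.5732 0.0259 0.012 ]
square_bottle [278.9 192.5] 0.63 [ 0.5794 -0.0953  0.012 ]
round_bottle [250.  219.1] 0.73 [0.5709 0.0253 0.012 ]
round_bottle [269.6 213.5] 0.18 [ 0.5494 -0.0179  0.012 ]
can [302.2 222.8] 0.79 [ 0.4754 -0.0382  0.012 ]
tray [176.8 309.5] 0.74 [0.5234 0.2918 0.    ]
cold_plate [355.6 180.5] 0.82 [ 0.4672 -0.2782  0.    ]
{'time': 0.9, 'joint_pos': array([-1.2177,  0.5993, -0.0025,  1.5994,  0.0018,  0.9429, -0.0798]), 'qvel': array([-0.    ,  0.0015,  0.0025, -0.0003,  0.0029, -0.0015, -0.0001]), 'joint_efforts': array([  0.0022, -77.6193,   1.5648, -25.8387,   0.0125,   0.0017,
         0.    ]), 'tcp_pos': array([0.3021, 0.6591, 0.2313]), 'tcp_rot': array([2.6441, 1.6966, 0.    ]), 'force': array([-0.3076, -0.3723,  0.4152]), 'moment': array([-0.0244,  0.0047,  0.0051]), 'grip_width': 1.000142201300672}
```

Run:
```python
import cv2
for n,(a,b,c,d) in dict(top=(90,130,430,280),side=(120,120,420,370)).items():
    i=cv2.imread(f"pics/{n}0.png")[b:d,a:c];s=min(800/i.shape[1],600/i.shape[0])
    print(n,s);cv2.imwrite(f"pics/{n}0c.png",cv2.resize(i,None,fx=s,fy=s,interpolation=cv2.INTER_CUBIC))
```

```text
top 2.3529411764705883
side 2.4
```

View pics/top0c.png

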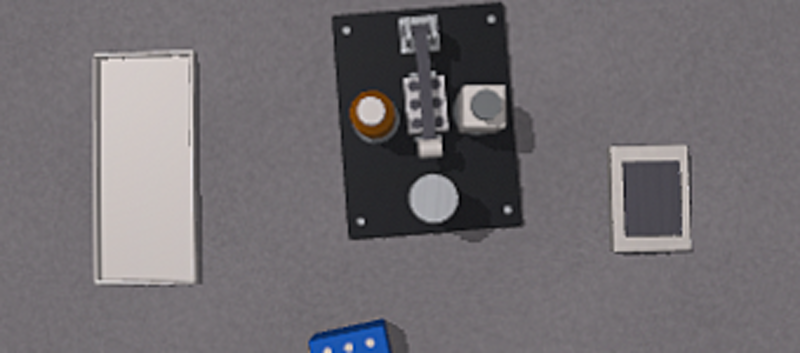

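View pics/side0c.png

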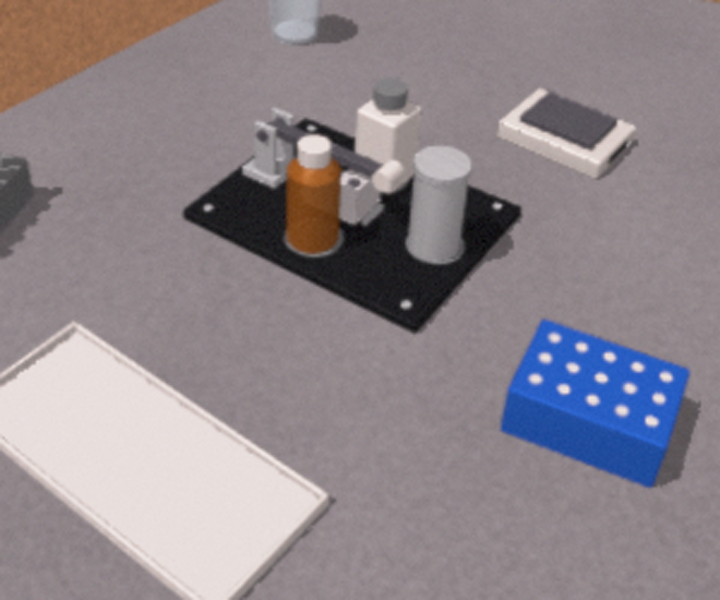

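Top: the can is on the front seat (274,214), the amber bottle on the left (+y) seat (248,177), the square bottle on the right seat (297,174), tray left, and cold plate right. Now precise fits from outlines.

```bash
cat > fit.py <<'E'
from h import *
def rect(p,mask,z,L,W,name):
    c=max(cv2.findContours(mask.astype(np.uint8),cv2.RETR_EXTERNAL,cv2.CHAIN_APPROX_NONE)[0],key=cv2.contourArea)
    P=np.float32([at_z(p,(q[0][0],q[0][1]),z)[:2] for q in cv2.convexHull(c)])
    (cx,cy),(w,h),a=cv2.minAreaRect(P*1000)
    # angle of long side relative to x
    b=cv2.boxPoints(((cx,cy),(w,h),a)); e=b[1]-b[0]; f=b[2]-b[1]; e=e if np.linalg.norm(e)>np.linalg.norm(f) else f
    an=(np.degrees(np.arctan2(e[1],e[0]))+90)%180-90
    print(name,"c",np.round([cx,cy],1),"size",np.round([w,h],1),"yaw",round(an,2),"expect",L,W);return cx/1000,cy/1000,an
def win(m,x0,y0,x1,y1):
    o=np.zeros_like(m);o[y0:y1,x0:x1]=m[y0:y1,x0:x1];return o
E
python3 - <<'E'
from fit import *
np.set_printoptions(precision=4,suppress=True)
p=bot.snapshot("top");im=np.array(p["pixels"]).astype(int);g=im.sum(2)/3;sat=im.max(2)-im.min(2)
d=rect(p,win(g<55,225,125,320,235),.012,260,200,"deck")
rect(p,win(g>150,120,140,185,260),.012,270,120,"tray")
rect(p,win(g>150,340,185,400,245),.022,120,90,"plate")
rect(p,win(g<85,352,195,384,234),.030,84,64,"pad")
def blob(m,n,z):
    k,l,s,c=cv2.connectedComponentsWithStats(m.astype(np.uint8));i=1+np.argmax(s[1:,4])
    print(n,c[i],s[i],at_z(p,c[i],z))
blob(win((g>140)&(sat<40),236,165,256,185),"rcap",.117)
blob(win((abs(g-130)<30)&(sat<30),262,200,290,228),"canlid",.106)
blob(win((g>90)&(g<150),285,165,306,183),"sqcap",.117)
# deck origin from rect centre (local 10,0)
for dy in (0,):
    th=np.radians(d[2]); R=np.array([[np.cos(th),-np.sin(th)],[np.sin(th),np.cos(th)]])
    o=np.array(d[:2])-R@[.010,0]
    for n,l in dict(o=(0,0),front=(-.08,0),L=(.015,.058),Rr=(.015,-.058),block=(.025,0),knob=(-.025,0),hinge=(.105,0)).items(): print(n,o+R@l)
E
```

```text
deck c [569.8 -33.1] size [258.7 199.7] yaw 3.21 expect 260 200
tray c [523.5 297.9] size [270.6 119. ] yaw 0.23 expect 270 120
plate c [ 474.8 -284.6] size [118.   88.2] yaw 0.07 expect 120 90
pad c [ 474.3 -284.9] size [64.5 79.3] yaw -1.62 expect 84 64
rcap [247.2091 176.5727] [242 171  12  12 110] [0.5735 0.0264 0.117 ]
canlid [282.     213.0526] [278 205   7  18  19] [ 0.4834 -0.056   0.106 ]
sqcap [297.7654 174.8045] [290 166  15  17 179] [ 0.5749 -0.0959  0.117 ]
o [ 0.5598 -0.0337]
front [ 0.48   -0.0381]
L [0.5716 0.0251]
Rr [ 0.5781 -0.0907]
block [ 0.5848 -0.0323]
knob [ 0.5349 -0.0351]
hinge [ 0.6647 -0.0278]
```

```bash
python3 -m pendant '[[[0,0,-7],[0.025,-0.055,0],0.0854],[[0,0,-7],[0.025,-0.055,0],0.0854],[[0,0,-7],[0.025,-0.055,0],0.0854],[[0,0,-7],[0.025,-0.055,0],0.0854],[[0,0,-7],[0.025,-0.055,0],0.0854],[[0,0,-7],[0.025,-0.055,0],0.0854],[[0,0,-7],[0.025,-0.055,0],0.0854],[[0,0,-7],[0.025,-0.055,0],0.0854]]' 40
cat > go.py <<'E'
import sys
from h import *
x,y,z,yaw=map(float,sys.argv[1:5]);s=bot.state()
R=Ro.from_rotvec(s["tcp_rot"]);T=Ro.from_euler("z",yaw,degrees=True)*Ro.from_euler("x",180,degrees=True)
r=np.degrees((T*R.inv()).as_rotvec());print("t",round(s["time"],2),"tcp",np.round(s["tcp_pos"],4),"rot",np.round(r,1),"d",np.round(np.array([x,y,z])-s["tcp_pos"],4),"grip",round(s["grip_width"]*85.4,1),"F",np.round(s["force"],1))
E
python3 go.py .573 .0258 .2 3.2
python3 - <<'E'
from fit import *
im=cv2.imread("pics/top0.png").astype(int);p=bot.snapshot("top")
g=im.sum(2)/3;m=win(g>100,262,200,290,228)
k,l,s,c=cv2.connectedComponentsWithStats(m.astype(np.uint8));i=1+np.argmax(s[1:,4]);print(c[i],s[i],at_z(p,c[i],.106))
E
```

```text
time: 1.95
tcp_pos: [0.5035, 0.2112, 0.2322]
tcp_rot: [-3.129, -0.222, -0.009]
force: [0.6, 0.7, 0.3]
grip_width: 0.999
t 1.95 tcp [0.5035 0.2112 0.2322] rot [-0.3  0.3 -4.9] d [ 0.0695 -0.1854 -0.0322] grip 85.3 F [0.6 0.7 0.3]
[273.84955752 213.92330383] [264 204  21  21 339] [ 0.48171821 -0.0361106   0.106     ]
```

```bash
python3 -m pendant '[[[0,0,-1.5],[0.0174,-0.0464,0],0.0854],[[0,0,-1.5],[0.0174,-0.0464,0],0.0854],[[0,0,-1],[0.0174,-0.0464,0],0.0854],[[0,0,-1],[0.0174,-0.0464,0],0.0854],[[0,0,0],[0,0,-0.028],0.0854],[[0,0,0],[0,0,-0.028],0.0854],[[0,0,0],[0,0,-0.02],0.0854],[[0,0,0],[0,0,0],0.0854]]' 40
python3 go.py .573 .0258 .055 3.2
```

```text
time: 3.0
tcp_pos: [0.5805, 0.0092, 0.1568]
tcp_rot: [-3.14, -0.054, -0.022]
force: [0.7, -0.1, 1.1]
grip_width: 0.996
t 3.0 tcp [0.5805 0.0092 0.1568] rot [-0.1  0.8  1.2] d [-0.0075  0.0166 -0.1018] grip 85.1 F [ 0.7 -0.1  1.1]
```

```bash
python3 -m pendant '[[[0,0.8,1.2],[-0.0075,0.0166,-0.01],0.0854],[[0,0,0],[0,0,0],0.0854],[[0,0,0],[0,0,0],0.0854],[[0,0,0],[0,0,0],0.0854],[[0,0,0],[0,0,0],0.0854],[[0,0,0],[0,0,0],0.0854],[[0,0,0],[0,0,0],0.0854],[[0,0,0],[0,0,0],0.0854]]' 40
python3 go.py .573 .0258 .055 3.2
```

```text
time: 4.0
tcp_pos: [0.574, 0.0277, 0.1491]
tcp_rot: [-3.138, -0.091, -0.005]
force: [0.1, -0.1, 0.8]
grip_width: 0.999
t 4.0 tcp [0.574  0.0277 0.1491] rot [-0.1  0.2 -0.1] d [-0.001  -0.0019 -0.0941] grip 85.3 F [ 0.1 -0.1  0.8]
```

```bash
python3 -m pendant '[[[0,0,0],[-0.001,-0.002,-0.02],0.0854],[[0,0,0],[0,0,-0.02],0.0854],[[0,0,0],[0,0,-0.02],0.0854],[[0,0,0],[0,0,-0.016],0.0854],[[0,0,0],[0,0,-0.008],0.0854],[[0,0,0],[0,0,0],0.0854],[[0,0,0],[0,0,0],0.0854],[[0,0,0],[0,0,0],0.0854]]' 40
python3 go.py .573 .0258 .055 3.2
python3 - <<'E'
from h import *
p=bot.snapshot("side");save(p,"s1.png");i=cv2.imread("pics/s1.png")[100:300,150:400];cv2.imwrite("pics/s1c.png",cv2.resize(i,None,fx=3,fy=3))
E
```

```text
time: 5.0
tcp_pos: [0.5744, 0.0255, 0.0639]
tcp_rot: [-3.138, -0.091, -0.011]
force: [0.1, -0.6, 0.6]
grip_width: 0.997
t 5.0 tcp [0.5744 0.0255 0.0639] rot [-0.2  0.4 -0.1] d [-0.0014  0.0003 -0.0089] grip 85.2 F [ 0.1 -0.6  0.6]
```

View pics/s1c.png

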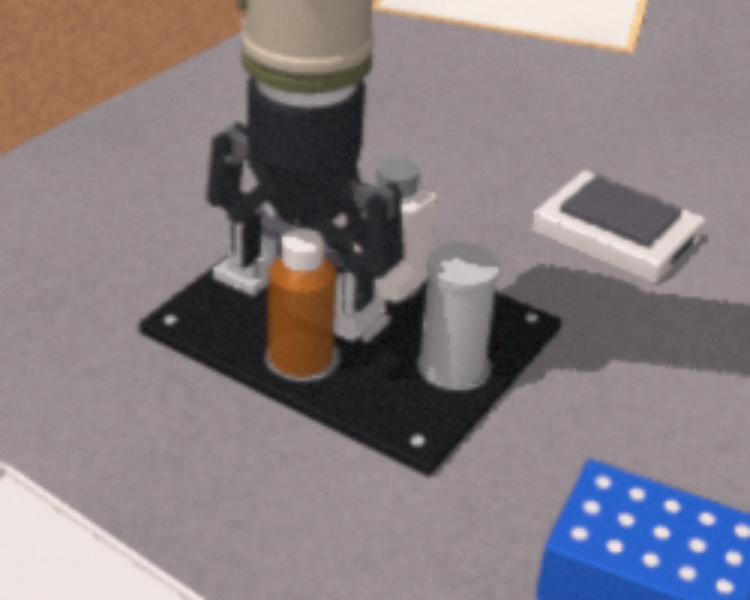

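```bash
python3 -m pendant '[[[0,0.3,0],[-0.001,0,-0.01],0.0854],[[0,0,0],[0,0,0],0.0854],[[0,0,0],[0,0,0],0.0854],[[0,0,0],[0,0,0],0.03],[[0,0,0],[0,0,0],0.03],[[0,0,0],[0,0,0],0.03],[[0,0,0],[0,0,0],0.03],[[0,0,0],[0,0,0],0.03]]' 40
python3 go.py .573 .0258 .055 3.2
```

```text
time: 6.05
tcp_pos: [0.5734, 0.0256, 0.054]
tcp_rot: [-3.137, -0.091, -0.003]
force: [0.1, -0.8, 0.6]
grip_width: 0.548
t 6.05 tcp [0.5734 0.0256 0.054 ] rot [-0.2  0.1 -0.1] d [-0.0004  0.0002  0.001 ] grip 46.8 F [ 0.1 -0.8  0.6]
```

```bash
python3 -m pendant '[[[0,0,0],[0,0,0.02],0.03],[[0,0,0],[0,0,0.025],0.03],[[0,0,0],[0.002,0.015,0.02],0.03],[[0,0,0],[0.006,0.04,0],0.03],[[0,0,0],[0.006,0.045,0],0.03],[[0,0,0],[0.006,0.045,0],0.03],[[0,0,0],[0.006,0.045,0],0.03],[[0,0,0],[0.003,0.025,0],0.03]]' 40
python3 go.py .6085 .298 .047 3.2
python3 -m pendant '[[[0,0,0],[0,0,0],0.03],[[0,0,0],[0,0,0],0.03],[[0,0,0],[0,0,0],0.03],[[0,0,0],[0,0,0],0.03],[[0,0,0],[0,0,0],0.03],[[0,0,0],[0,0,0],0.03],[[0,0,0],[0,0,0],0.03],[[0,0,0],[0,0,0],0.03]]'
python3 go.py .6085 .298 .047 3.2
```

```text
time: 7.05
tcp_pos: [0.6015, 0.2434, 0.1196]
tcp_rot: [-3.139, -0.081, 0.001]
force: [-0.3, 0.3, -2.5]
grip_width: 0.551
t 7.05 tcp [0.6015 0.2434 0.1196] rot [-0.1 -0.   0.2] d [ 0.007   0.0546 -0.0726] grip 47.1 F [-0.3  0.3 -2.5]
time: 8.05
tcp_pos: [0.6014, 0.239, 0.1193]
tcp_rot: [3.139, 0.075, -0.002]
force: [-0.7, -0.3, -1.7]
grip_width: 0.549
t 8.05 tcp [0.6014 0.239  0.1193] rot [ 0.1 -0.1  0.5] d [ 0.0071  0.059  -0.0723] grip 46.9 F [-0.7 -0.3 -1.7]
```

```bash
python3 -m pendant '[[[0,0,0],[0.003,0.03,0],0.03],[[0,0,0],[0.003,0.03,-0.01],0.03],[[0,0,0],[0,0,-0.02],0.03],[[0,0,0],[0,0,-0.02],0.03],[[0,0,0],[0,0,-0.01],0.03],[[0,0,0],[0,0,0],0.03],[[0,0,0],[0,0,0],0.03],[[0,0,0],[0,0,0],0.03]]' 40
python3 go.py .6085 .298 .047 3.2
```

```text
time: 9.05
tcp_pos: [0.6074, 0.2994, 0.0547]
tcp_rot: [3.138, 0.071, -0.004]
force: [0.5, -0.2, -3.2]
grip_width: 0.553
t 9.05 tcp [0.6074 0.2994 0.0547] rot [ 0.2 -0.2  0.6] d [ 0.0011 -0.0014 -0.0077] grip 47.3 F [ 0.5 -0.2 -3.2]
```

```bash
python3 -m pendant '[[[0,0,0],[0.001,-0.001,-0.008],0.03],[[0,0,0],[0,0,0],0.03],[[0,0,0],[0,0,0],0.03],[[0,0,0],[0,0,0],0.062],[[0,0,0],[0,0,0],0.07],[[0,0,0],[0,0,0],0.07],[[0,0,0],[0,0,0.01],0.07],[[0,0,0],[0,0,0.03],0.07]]' 40
python3 go.py .576 -.0935 .19 3.2
```

```text
time: 10.05
tcp_pos: [0.6085, 0.2982, 0.0876]
tcp_rot: [3.137, 0.071, -0.005]
force: [0.9, -0.1, -0.1]
grip_width: 0.819
t 10.05 tcp [0.6085 0.2982 0.0876] rot [ 0.2 -0.2  0.6] d [-0.0325 -0.3917  0.1024] grip 69.9 F [ 0.9 -0.1 -0.1]
```

```bash
python3 -m pendant '[[[0,0,0],[0,0,0.045],0.0854],[[0,0,0],[0,0,0.045],0.0854],[[0,0,0],[-0.003,-0.04,0.015],0.0854],[[0,0,0],[-0.005,-0.06,0],0.0854],[[0,0,0],[-0.005,-0.06,0],0.0854],[[0,0,0],[-0.005,-0.06,0],0.0854],[[0,0,0],[-0.005,-0.06,0],0.0854],[[0,0,0],[-0.005,-0.05,0],0.0854]]' 40
python3 -m pendant '[[[0,0,0],[-0.002,-0.03,0],0.0854],[[0,0,0],[0,0,0],0.0854],[[0,0,0],[0,0,0],0.0854],[[0,0,0],[0,0,0],0.0854],[[0,0,0],[0,0,0],0.0854],[[0,0,0],[0,0,0],0.0854],[[0,0,0],[0,0,0],0.0854],[[0,0,0],[0,0,0],0.0854]]' 40
python3 go.py .576 -.0945 .15 3.2
```

```text
time: 11.05
tcp_pos: [0.5807, -0.0352, 0.205]
tcp_rot: [-3.139, -0.085, -0.014]
force: [-0.4, -1.2, 0.2]
grip_width: 0.998
time: 12.05
tcp_pos: [0.5784, -0.067, 0.2076]
tcp_rot: [-3.139, -0.082, -0.018]
force: [-0.3, 0.4, -0.7]
grip_width: 0.999
t 12.05 tcp [ 0.5784 -0.067   0.2076] rot [-0.1  0.6  0.2] d [-0.0024 -0.0275 -0.0576] grip 85.3 F [-0.3  0.4 -0.7]
```

```bash
python3 -m pendant '[[[0,0.5,0.2],[-0.002,-0.0275,-0.01],0.0854],[[0,0,0],[0,0,-0.03],0.0854],[[0,0,0],[0,0,-0.015],0.0854],[[0,0,0],[0,0,0],0.0854],[[0,0,0],[0,0,0],0.0854],[[0,0,0],[0,0,0],0.0854],[[0,0,0],[0,0,0],0.0854],[[0,0,0],[0,0,0],0.0854]]' 40
python3 go.py .576 -.0945 .056 3.2
```

```text
time: 13.05
tcp_pos: [0.5783, -0.0945, 0.154]
tcp_rot: [-3.138, -0.09, -0.011]
force: [-0.4, 0.8, -0.2]
grip_width: 1.005
t 13.05 tcp [ 0.5783 -0.0945  0.154 ] rot [-0.1  0.4 -0.1] d [-0.0023 -0.     -0.098 ] grip 85.8 F [-0.4  0.8 -0.2]
```

```bash
python3 -m pendant '[[[0,0.4,0],[-0.002,0,-0.02],0.0854],[[0,0,0],[0,0,-0.025],0.0854],[[0,0,0],[0,0,-0.025],0.0854],[[0,0,0],[0,0,-0.016],0.0854],[[0,0,0],[0,0,-0.008],0.0854],[[0,0,0],[0,0,0],0.0854],[[0,0,0],[0,0,0],0.0854],[[0,0,0],[0,0,0],0.0854]]' 40
python3 go.py .576 -.0945 .056 3.2
```

```text
time: 14.05
tcp_pos: [0.5758, -0.0943, 0.0549]
tcp_rot: [-3.138, -0.091, 0.001]
force: [-0.4, -0.3, -0.2]
grip_width: 1.0
t 14.05 tcp [ 0.5758 -0.0943  0.0549] rot [-0.1 -0.  -0.1] d [ 0.0002 -0.0002  0.0011] grip 85.4 F [-0.4 -0.3 -0.2]
```

```bash
python3 -m pendant '[[[0,0,0],[0,0,0],0.03],[[0,0,0],[0,0,0],0.03],[[0,0,0],[0,0,0],0.03],[[0,0,0],[0,0,0],0.03],[[0,0,0],[0,0,0],0.03],[[0,0,0],[0,0,0],0.03],[[0,0,0],[0,0,0],0.03],[[0,0,0],[0,0,0.01],0.03]]' 40
python3 go.py .5235 .298 .19 3.2
python3 -m pendant '[[[0,0,0],[0,0,0.03],0.03],[[0,0,0],[0,0,0.035],0.03],[[0,0,0],[0,0,0.035],0.03],[[0,0,0],[0,0,0.03],0.03],[[0,0,0],[-0.004,0.03,0.01],0.03],[[0,0,0],[-0.007,0.05,0],0.03],[[0,0,0],[-0.007,0.05,0],0.03],[[0,0,0],[-0.007,0.05,0],0.03]]' 40
python3 go.py .5235 .298 .19 3.2
```

```text
time: 15.05
tcp_pos: [0.5758, -0.0941, 0.0657]
tcp_rot: [-3.138, -0.091, 0.0]
force: [0.7, -0.0, -2.3]
grip_width: 0.542
t 15.05 tcp [ 0.5758 -0.0941  0.0657] rot [-0.1 -0.  -0.1] d [-0.0523  0.3921  0.1243] grip 46.3 F [ 0.7 -0.  -2.3]
time: 16.05
tcp_pos: [0.5485, 0.0853, 0.2151]
tcp_rot: [-3.139, -0.075, -0.003]
force: [1.0, -0.9, -2.6]
grip_width: 0.542
t 16.05 tcp [0.5485 0.0853 0.2151] rot [-0.1  0.1  0.5] d [-0.025   0.2127 -0.0251] grip 46.3 F [ 1.  -0.9 -2.6]
```

```bash
python3 -m pendant '[[[0,0,0.3],[-0.005,0.05,0],0.03],[[0,0,0],[-0.006,0.05,0],0.03],[[0,0,0],[-0.006,0.05,0],0.03],[[0,0,0],[-0.006,0.04,-0.02],0.03],[[0,0,0],[0,0.012,-0.03],0.03],[[0,0,0],[0,0,-0.02],0.03],[[0,0,0],[0,0,0],0.03],[[0,0,0],[0,0,0],0.03]]' 40
python3 go.py .5235 .298 .048 3.2
```

```text
time: 17.05
tcp_pos: [0.5209, 0.2993, 0.1476]
tcp_rot: [-3.135, -0.096, -0.005]
force: [1.1, -1.2, -1.3]
grip_width: 0.538
t 17.05 tcp [0.5209 0.2993 0.1476] rot [-0.3  0.2 -0.3] d [ 0.0026 -0.0013 -0.0996] grip 46.0 F [ 1.1 -1.2 -1.3]
```

```bash
python3 -m pendant '[[[0,0,0],[0.0026,-0.001,-0.025],0.03],[[0,0,0],[0,0,-0.025],0.03],[[0,0,0],[0,0,-0.025],0.03],[[0,0,0],[0,0,-0.014],0.03],[[0,0,0],[0,0,-0.004],0.03],[[0,0,0],[0,0,0],0.03],[[0,0,0],[0,0,0],0.03],[[0,0,0],[0,0,0],0.03]]' 40
python3 go.py .5235 .298 .048 3.2
```

```text
time: 18.05
tcp_pos: [0.5286, 0.2986, 0.0609]
tcp_rot: [-3.129, -0.09, -0.022]
force: [0.1, -0.1, -3.0]
grip_width: 0.544
t 18.05 tcp [0.5286 0.2986 0.0609] rot [-0.7  0.8 -0.1] d [-0.0051 -0.0006 -0.0129] grip 46.4 F [ 0.1 -0.1 -3. ]
```

```bash
python3 -m pendant '[[[-0.7,0.8,0],[-0.005,-0.001,-0.008],0.03],[[0,0,0],[0,0,-0.004],0.03],[[0,0,0],[0,0,0],0.03],[[0,0,0],[0,0,0],0.03],[[0,0,0],[0,0,0],0.03],[[0,0,0],[0,0,0],0.03],[[0,0,0],[0,0,0],0.03],[[0,0,0],[0,0,0],0.03]]' 40
python3 go.py .5235 .298 .048 3.2
```

```text
time: 19.05
tcp_pos: [0.5234, 0.2977, 0.0486]
tcp_rot: [3.14, 0.091, -0.001]
force: [-0.8, -0.4, -2.6]
grip_width: 0.541
t 19.05 tcp [0.5234 0.2977 0.0486] rot [ 0.  -0.  -0.1] d [ 0.0001  0.0003 -0.0006] grip 46.2 F [-0.8 -0.4 -2.6]
```

```bash
python3 -m pendant '[[[0,0,0],[0,0,-0.0015],0.03],[[0,0,0],[0,0,0],0.03],[[0,0,0],[0,0,0],0.062],[[0,0,0],[0,0,0],0.062],[[0,0,0],[0,0,0],0.062],[[0,0,0],[0,0,0.02],0.062],[[0,0,0],[0,0,0.04],0.062],[[0,0,0],[0,0,0.045],0.062]]' 40
python3 go.py .4812 -.037 .16 93.2
python3 -m pendant '[[[0,0,5],[0,0,0.03],0.0854],[[0,0,10],[-0.005,-0.03,0],0.0854],[[0,0,10],[-0.006,-0.05,0],0.0854],[[0,0,10],[-0.006,-0.05,0],0.0854],[[0,0,10],[-0.006,-0.05,0],0.0854],[[0,0,10],[-0.006,-0.05,0],0.0854],[[0,0,10],[-0.006,-0.045,0],0.0854],[[0,0,10],[-0.006,-0.03,0],0.0854]]' 40
python3 go.py .4812 -.037 .16 93.2
```

```text
time: 20.05
tcp_pos: [0.5222, 0.2967, 0.1522]
tcp_rot: [3.137, 0.09, -0.009]
force: [0.4, 0.1, -0.8]
grip_width: 0.727
t 20.05 tcp [0.5222 0.2967 0.1522] rot [ 0.4 -0.1 89.9] d [-0.041  -0.3337  0.0078] grip 62.1 F [ 0.4  0.1 -0.8]
time: 21.05
tcp_pos: [0.4809, -0.0127, 0.1871]
tcp_rot: [2.387, 2.041, 0.007]
force: [0.7, -1.0, 0.1]
grip_width: 1.0
t 21.05 tcp [ 0.4809 -0.0127  0.1871] rot [-0.1  0.2 12.1] d [ 0.0003 -0.0243 -0.0271] grip 85.4 F [ 0.7 -1.   0.1]
```

```bash
python3 -m pendant '[[[0,0,8],[0,-0.015,0],0.0854],[[0,0,4],[0,-0.007,0],0.0854],[[0,0,0],[0,0,-0.015],0.0854],[[0,0,0],[0,0,-0.01],0.0854],[[0,0,0],[0,0,0],0.0854],[[0,0,0],[0,0,0],0.0854],[[0,0,0],[0,0,0],0.0854],[[0,0,0],[0,0,0],0.0854]]' 40
python3 go.py .4812 -.037 .053 93.2
```

```text
time: 22.05
tcp_pos: [0.4805, -0.0392, 0.1625]
tcp_rot: [2.156, 2.282, 0.008]
force: [0.4, 0.0, 0.7]
grip_width: 1.003
t 22.05 tcp [ 0.4805 -0.0392  0.1625] rot [-0.1  0.3 -0. ] d [ 0.0007  0.0022 -0.1095] grip 85.6 F [0.4 0.  0.7]
```

Run:
```python
from h import *
p=bot.snapshot("side");save(p,"s2.png");i=cv2.imread("pics/s2.png")[120:380,0:400];cv2.imwrite("pics/s2c.png",cv2.resize(i,None,fx=2,fy=2))
```

```text
(no output)
```

View pics/s2c.png

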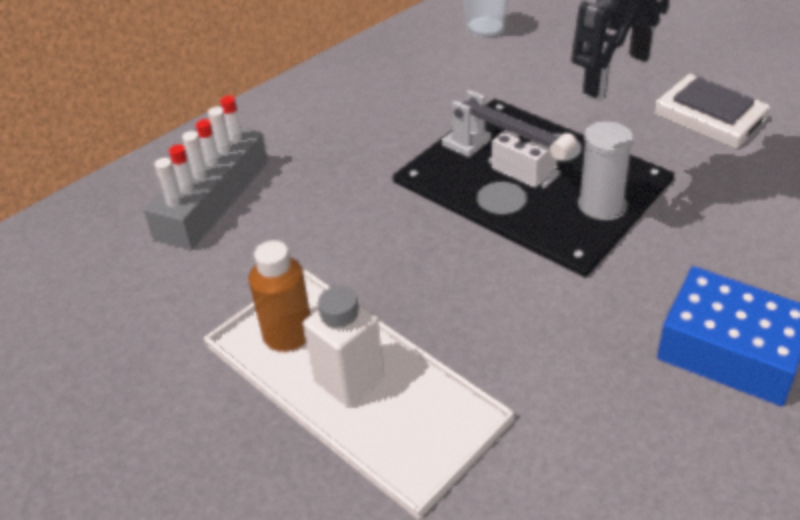

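Both bottles stand upright in the tray (amber at 280,300; square at 343,350 in the crop), and the can is under the open gripper.

```bash
python3 -m pendant '[[[0,0,0],[0.0005,0.002,-0.025],0.0854],[[0,0,0],[0,0,-0.025],0.0854],[[0,0,0],[0,0,-0.025],0.0854],[[0,0,0],[0,0,-0.02],0.0854],[[0,0,0],[0,0,-0.012],0.0854],[[0,0,0],[0,0,0],0.0854],[[0,0,0],[0,0,0],0.0854],[[0,0,0],[0,0,0],0.0854]]' 40
python3 go.py .4812 -.037 .053 93.2
```

```text
time: 23.1
tcp_pos: [0.4834, -0.0369, 0.0552]
tcp_rot: [2.153, 2.278, 0.015]
force: [-0.5, 0.5, 0.1]
grip_width: 1.002
t 23.1 tcp [ 0.4834 -0.0369  0.0552] rot [-0.1  0.6 -0. ] d [-0.0022 -0.0001 -0.0022] grip 85.5 F [-0.5  0.5  0.1]
```

```bash
python3 -m pendant '[[[0,0.5,0],[-0.002,0,-0.003],0.0854],[[0,0,0],[0,0,0],0.0854],[[0,0,0],[0,0,0],0.03],[[0,0,0],[0,0,0],0.03],[[0,0,0],[0,0,0],0.03],[[0,0,0],[0,0,0],0.03],[[0,0,0],[0,0,0],0.03],[[0,0,0],[0,0,0],0.03]]' 40
python3 go.py .4385 .298 .17 93.2
python3 -m pendant '[[[0,0,0],[0,0,0.015],0.03],[[0,0,0],[0,0,0.03],0.03],[[0,0,0],[0,0,0.03],0.03],[[0,0,0],[0,0.02,0.01],0.03],[[0,0,0],[-0.005,0.04,0],0.03],[[0,0,0],[-0.006,0.05,0],0.03],[[0,0,0],[-0.006,0.05,0],0.03],[[0,0,0],[-0.006,0.05,0],0.03]]' 40
python3 go.py .4385 .298 .17 93.2
```

```text
time: 24.1
tcp_pos: [0.4819, -0.0372, 0.0532]
tcp_rot: [2.157, 2.282, 0.007]
force: [0.2, -0.7, 0.5]
grip_width: 0.538
t 24.1 tcp [ 0.4819 -0.0372  0.0532] rot [-0.1  0.2 -0. ] d [-0.0434  0.3352  0.1168] grip 46.0 F [ 0.2 -0.7  0.5]
time: 25.1
tcp_pos: [0.4572, 0.1745, 0.1398]
tcp_rot: [2.168, 2.272, 0.004]
force: [1.8, -0.2, -2.0]
grip_width: 0.544
t 25.1 tcp [0.4572 0.1745 0.1398] rot [-0.1  0.1  0.5] d [-0.0187  0.1235  0.0302] grip 46.4 F [ 1.8 -0.2 -2. ]
```

```bash
python3 -m pendant '[[[0,0,0.3],[-0.006,0.04,0],0.03],[[0,0,0],[-0.006,0.04,0],0.03],[[0,0,0],[-0.005,0.033,-0.01],0.03],[[0,0,0],[0,0,-0.025],0.03],[[0,0,0],[0,0,-0.02],0.03],[[0,0,0],[0,0,-0.01],0.03],[[0,0,0],[0,0,0],0.03],[[0,0,0],[0,0,0],0.03]]' 40
python3 go.py .4385 .298 .046 93.2
```

```text
time: 26.1
tcp_pos: [0.4368, 0.297, 0.0725]
tcp_rot: [-2.152, -2.287, -0.005]
force: [-0.2, -0.9, -1.9]
grip_width: 0.545
t 26.1 tcp [0.4368 0.297  0.0725] rot [-0.2  0.1 -0.3] d [ 0.0017  0.001  -0.0265] grip 46.5 F [-0.2 -0.9 -1.9]
```

```bash
python3 -m pendant '[[[0,0,0],[0.001,0.001,-0.015],0.03],[[0,0,0],[0,0,-0.008],0.03],[[0,0,0],[0,0,-0.003],0.03],[[0,0,0],[0,0,0],0.03],[[0,0,0],[0,0,0],0.03],[[0,0,0],[0,0,0],0.03],[[0,0,0],[0,0,0],0.03],[[0,0,0],[0,0,0],0.03]]' 40
python3 go.py .4385 .298 .0455 93.2
```

```text
time: 27.1
tcp_pos: [0.4388, 0.2982, 0.0462]
tcp_rot: [-2.153, -2.287, -0.009]
force: [-0.5, 0.3, -1.5]
grip_width: 0.543
t 27.1 tcp [0.4388 0.2982 0.0462] rot [-0.3  0.2 -0.3] d [-0.0003 -0.0002 -0.0007] grip 46.4 F [-0.5  0.3 -1.5]
```

```bash
python3 -m pendant '[[[0,0,0],[0,0,0],0.065],[[0,0,0],[0,0,0],0.065],[[0,0,0],[0,0,0],0.065],[[0,0,0],[0,0,0.02],0.065],[[0,0,0],[0,0,0.035],0.065],[[0,0,0],[0,0,0.04],0.065],[[0,0,0],[0.005,-0.02,0.02],0.065],[[0,0,0],[0.012,-0.045,0],0.065]]' 30
python3 -m pendant '[[[0,0,0],[0.014,-0.05,0],0.065],[[0,0,0],[0.014,-0.05,0],0.065],[[0,0,0],[0.014,-0.05,0],0.065],[[0,0,0],[0.014,-0.05,0],0.065],[[0,0,0],[0.014,-0.04,0],0.065],[[0,0,0],[0.006,-0.02,0],0.065],[[0,0,0],[0,0,0],0.065],[[0,0,0],[0,0,0],0.065]]' 30
python3 go.py .5352 -.0345 .046 93.2
```

```text
time: 28.1
tcp_pos: [0.4553, 0.2355, 0.1648]
tcp_rot: [-2.145, -2.293, -0.011]
force: [1.4, -1.4, -0.3]
grip_width: 0.763
time: 29.1
tcp_pos: [0.5329, -0.0356, 0.166]
tcp_rot: [2.15, 2.29, 0.015]
force: [-0.1, -0.6, -0.4]
grip_width: 0.76
t 29.1 tcp [ 0.5329 -0.0356  0.166 ] rot [-0.4  0.4 -0.4] d [ 0.0023  0.0011 -0.12  ] grip 64.9 F [-0.1 -0.6 -0.4]
```

Run:
```python
from h import *
p=bot.snapshot("side");save(p,"s3.png");i=cv2.imread("pics/s3.png")[120:380,0:400];cv2.imwrite("pics/s3c.png",cv2.resize(i,None,fx=2,fy=2))
```

```text
(no output)
```

View pics/s3c.png

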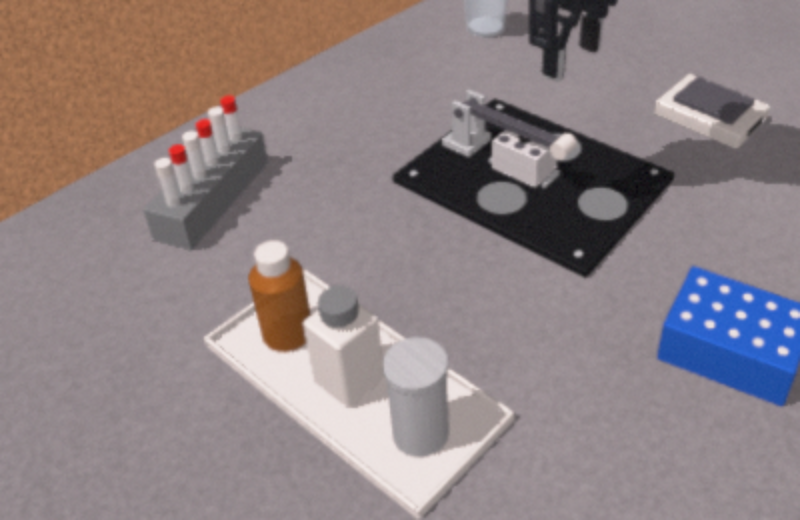

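All three stand in the tray; the knob is at crop (567,146). Checking it against the model, plus deck seats in the top view.

```bash
python3 - <<'E'
from h import *
p=bot.snapshot("side")
print("model knob",proj(p,[.5349,-.0351,.066]),"seen 283.5 193")
im=np.array(p["pixels"]).astype(int);g=im.sum(2)/3
m=np.zeros(g.shape,np.uint8)
for n,(x0,y0,x1,y1),X in (("L",(235,208,266,230),(.5716,.0251,.012)),("F",(285,210,318,234),(.480,-.0381,.012))):
    m[:]=0;m[y0:y1,x0:x1]=(g[y0:y1,x0:x1]>80)
    k,l,s,c=cv2.connectedComponentsWithStats(m);i=1+np.argmax(s[1:,4]);print(n,c[i],s[i],at_z(p,c[i],.012)[:2],X[:2])
print([ (d["at"],d["confidence"]) for d in bot.spot_point(p,"clamp_knob")[:2]])
E
python3 -m pendant '[[[-0.4,0.4,-0.4],[0.002,0.001,-0.03],0.065],[[0,0,0],[0,0,-0.03],0.065],[[0,0,0],[0,0,-0.02],0.065],[[0,0,0],[0,0,0],0.065],[[0,0,0],[0,0,0],0.065],[[0,0,0],[0,0,0],0.065],[[0,0,0],[0,0,0],0.065],[[0,0,0],[0,0,0],0.065]]' 30
python3 go.py .5352 -.0345 .046 93.2
```

```text
model knob [[280.77550673 193.17465451]] seen 283.5 193
L [250.5        218.45859873] [239 211  24  16 314] [0.57142536 0.02292338] (0.5716, 0.0251)
F [300.953125 221.45625 ] [289 214  25  16 320] [ 0.48002636 -0.04017975] (0.48, -0.0381)
[([281.4, 191.9], 0.87)]
time: 30.25
tcp_pos: [0.5367, -0.0286, 0.0876]
tcp_rot: [2.145, 2.29, 0.007]
force: [1.0, 0.2, 0.0]
grip_width: 0.76
t 30.25 tcp [ 0.5367 -0.0286  0.0876] rot [-0.   0.3 -0.5] d [-0.0015 -0.0059 -0.0416] grip 64.9 F [1.  0.2 0. ]
```

```bash
python3 -m pendant '[[[0,0,-0.5],[-0.0015,-0.006,0],0.065],[[0,0,0],[0,0,0],0.065],[[0,0,0],[0,0,-0.02],0.065],[[0,0,0],[0,0,-0.015],0.065],[[0,0,0],[0,0,-0.006],0.065],[[0,0,0],[0,0,0],0.065],[[0,0,0],[0,0,0],0.065],[[0,0,0],[0,0,0],0.065]]' 30
python3 go.py .5352 -.0345 .046 93.2
```

```text
time: 31.25
tcp_pos: [0.5357, -0.0357, 0.0463]
tcp_rot: [2.157, 2.277, 0.009]
force: [-0.3, -0.7, 0.3]
grip_width: 0.762
t 31.25 tcp [ 0.5357 -0.0357  0.0463] rot [-0.   0.4  0.1] d [-0.0005  0.0012 -0.0003] grip 65.1 F [-0.3 -0.7  0.3]
```

```bash
python3 -m pendant '[[[0,0,0],[0,0,0],0.012],[[0,0,0],[0,0,0],0.012],[[0,0,0],[0,0,0],0.012],[[0,0,0],[0,0,0],0.012],[[0,0,0],[0,0,0],0.012],[[0,0,0],[0,0,0],0.012],[[0,0,0],[0,0,0],0.012],[[0,0,0],[0,0,0],0.012]]' 25
python3 go.py .5352 -.0345 .046 93.2
python3 - <<'E'
import numpy as np
from h import *
p0=bot.state()["tcp_pos"];th=np.radians(3.2)
for k in range(0,17):
    a=1.86*k/16;d=.130*np.array([1-np.cos(a),np.sin(a)])
    print(k,round(a,2),np.round([d[0]*np.cos(th),d[0]*np.sin(th),d[1]],4),np.round(p0+[d[0]*np.cos(th),d[0]*np.sin(th),d[1]],4))
E
```

```text
time: 32.25
tcp_pos: [0.536, -0.036, 0.0471]
tcp_rot: [2.156, 2.277, 0.01]
force: [-0.0, -0.9, 0.3]
grip_width: 0.272
t 32.25 tcp [ 0.536  -0.036   0.0471] rot [-0.   0.5  0.1] d [-0.0008  0.0015 -0.0011] grip 23.3 F [-0.  -0.9  0.3]
0 0.0 [0. 0. 0.] [ 0.536  -0.036   0.0471]
1 0.12 [0.0009 0.     0.0151] [ 0.5369 -0.0359  0.0622]
2 0.23 [0.0035 0.0002 0.03  ] [ 0.5395 -0.0358  0.077 ]
3 0.35 [0.0078 0.0004 0.0444] [ 0.5438 -0.0355  0.0915]
4 0.47 [0.0138 0.0008 0.0583] [ 0.5498 -0.0352  0.1054]
5 0.58 [0.0213 0.0012 0.0714] [ 0.5573 -0.0348  0.1185]
6 0.7 [0.0303 0.0017 0.0835] [ 0.5663 -0.0343  0.1306]
7 0.81 [0.0407 0.0023 0.0945] [ 0.5767 -0.0337  0.1416]
8 0.93 [0.0522 0.0029 0.1042] [ 0.5882 -0.0331  0.1513]
9 1.05 [0.0648 0.0036 0.1125] [ 0.6008 -0.0324  0.1596]
10 1.16 [0.0783 0.0044 0.1193] [ 0.6143 -0.0316  0.1664]
11 1.28 [0.0924 0.0052 0.1245] [ 0.6284 -0.0308  0.1716]
12 1.4 [0.1071 0.006  0.128 ] [ 0.6431 -0.03    0.1751]
13 1.51 [0.1221 0.0068 0.1298] [ 0.6581 -0.0292  0.1768]
14 1.63 [0.1372 0.0077 0.1298] [ 0.6732 -0.0283  0.1769]
15 1.74 [0.1521 0.0085 0.1281] [ 0.6881 -0.0275  0.1751]
16 1.86 [0.1668 0.0093 0.1246] [ 0.7028 -0.0267  0.1717]
```

Gripped at 23.3 mm: the knob. Swing the first half.

```bash
python3 -m pendant '[[[0,0,0],[0.001,0,0.015],0.012],[[0,0,0],[0.003,0,0.015],0.012],[[0,0,0],[0.004,0,0.014],0.012],[[0,0,0],[0.006,0,0.014],0.012],[[0,0,0],[0.007,0.001,0.013],0.012],[[0,0,0],[0.009,0.001,0.012],0.012],[[0,0,0],[0.009,0.001,0.009],0.012],[[0,0,0],[0.005,0,0.004],0.012]]' 25
python3 go.py .5882 -.0331 .1513 93.2
```

```text
time: 33.25
tcp_pos: [0.5815, -0.0334, 0.1497]
tcp_rot: [2.156, 2.276, 0.01]
force: [1.0, 0.8, -7.8]
grip_width: 0.273
t 33.25 tcp [ 0.5815 -0.0334  0.1497] rot [0.  0.5 0.1] d [0.0067 0.0003 0.0016] grip 23.3 F [ 1.   0.8 -7.8]
```

```bash
python3 -m pendant '[[[0,0,0],[0.011,0,0.004],0.012],[[0,0,0],[0.012,0.001,0.007],0.012],[[0,0,0],[0.013,0.001,0.007],0.012],[[0,0,0],[0.014,0.001,0.005],0.012],[[0,0,0],[0.015,0.001,0.003],0.012],[[0,0,0],[0.015,0.001,0.001],0.012],[[0,0,0],[0.015,0.001,0],0.012],[[0,0,0],[0.01,0,-0.001],0.012]]' 25
python3 go.py .7028 -.0267 .1717 93.2
```

```text
time: 34.25
tcp_pos: [0.6837, -0.0277, 0.1783]
tcp_rot: [-2.158, -2.277, 0.01]
force: [-3.9, 0.8, -0.6]
grip_width: 0.278
t 34.25 tcp [ 0.6837 -0.0277  0.1783] rot [ 0.1 -0.4  0.1] d [ 0.0191  0.001  -0.0066] grip 23.7 F [-3.9  0.8 -0.6]
```

```bash
python3 -m pendant '[[[0,0,0],[0.009,0,-0.003],0.012],[[0,0,0],[0.007,0.001,-0.003],0.012],[[0,0,0],[0,0,0],0.012],[[0,0,0],[0,0,0],0.05],[[0,0,0],[0,0,0],0.05],[[0,0,0],[0,0,0.015],0.05],[[0,0,0],[0,0,0.04],0.05],[[0,0,0],[0,0,0.03],0.05]]' 25
python3 go.py .7028 -.0267 .1717 93.2
python3 - <<'E'
from h import *
p=bot.snapshot("side");save(p,"s4.png");i=cv2.imread("pics/s4.png")[0:280,150:450];cv2.imwrite("pics/s4c.png",cv2.resize(i,None,fx=2,fy=2))
E
```

```text
time: 35.25
tcp_pos: [0.7036, -0.0245, 0.2613]
tcp_rot: [-2.158, -2.28, 0.002]
force: [0.1, 0.2, -1.5]
grip_width: 0.585
t 35.25 tcp [ 0.7036 -0.0245  0.2613] rot [-0.1 -0.2  0. ] d [-0.0008 -0.0022 -0.0896] grip 50.0 F [ 0.1  0.2 -1.5]
```

View pics/s4c.png

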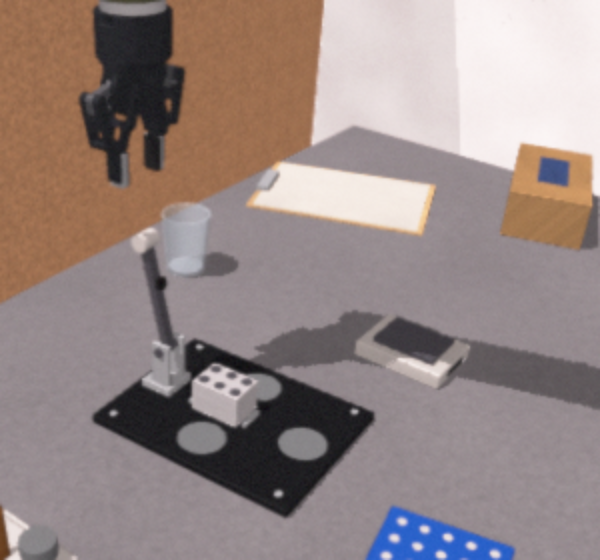

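Clamp arm is leaning back (knob at crop 146,240). Now pin down the block with an overlay of the model outline.

Run:
```python
from h import *
p=bot.snapshot("side");im=cv2.cvtColor(np.array(p["pixels"]),cv2.COLOR_RGB2BGR)
print([(np.round(d["at"],1),round(d["confidence"],2),at_z(p,d["at"],.012)) for d in bot.spot_point(p,"block")[:2]])
th=np.radians(3.2);R=np.array([[np.cos(th),-np.sin(th)],[np.sin(th),np.cos(th)]]);o=np.array([.5598,-.0345])
x0,y0=225,170;s=10
i=cv2.resize(im[y0:y0+55,x0:x0+75],None,fx=s,fy=s,interpolation=cv2.INTER_CUBIC)
def poly(L,z,c):
    P=proj(p,[[*(o+R@np.array(l)),z] for l in L]);P=((P-[x0,y0]+.5)*s).astype(int);cv2.polylines(i,[P.reshape(-1,1,2)],True,c,1)
B=[(-.005,-.022),(.055,-.022),(.055,.022),(-.005,.022)]
poly(B,.052,(0,0,255));poly(B,.012,(0,255,0))
for a,b in((-.014,-.009),(.059,.064)): poly([(a,-.022),(b,-.022),(b,.022),(a,.022)],.017,(255,0,0))
cv2.imwrite("pics/b1.png",i)
```

```text
[(array([260.8, 204.2]), 0.9, array([ 0.58502451, -0.03177147,  0.012     ]))]
```

View pics/b1.png

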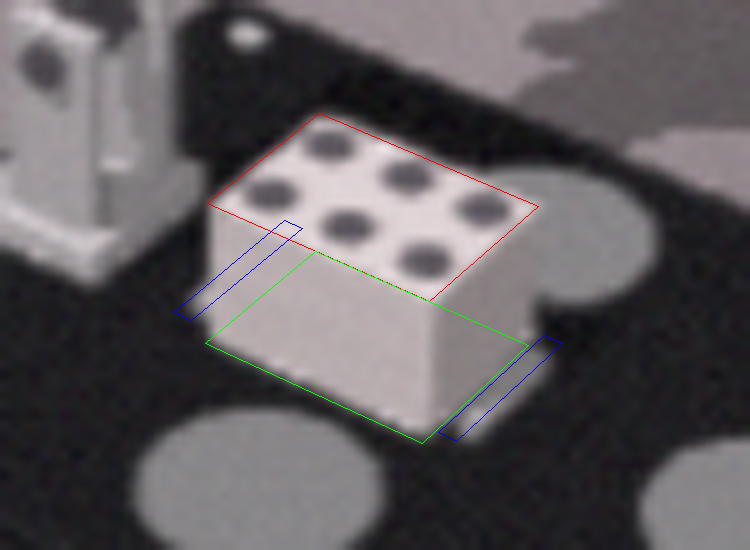

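Outline fits within about 1 mm: block centre (0.584, −0.033).

```bash
python3 -m pendant '[[[0,0,0],[-0.02,-0.002,0],0.0854],[[0,0,0],[-0.03,-0.002,0],0.0854],[[0,0,0],[-0.03,-0.002,0],0.0854],[[0,0,0],[-0.026,-0.002,-0.02],0.0854],[[0,0,0],[-0.01,-0.001,-0.045],0.0854],[[0,0,0],[0,0,-0.045],0.0854],[[0,0,0],[0,0,-0.02],0.0854],[[0,0,0],[0,0,0],0.0854]]' 40
python3 -m pendant '[[[0,0,0],[0,0,0],0.0854],[[0,0,0],[0,0,0],0.0854],[[0,0,0],[0,0,0],0.0854],[[0,0,0],[0,0,0],0.0854],[[0,0,0],[0,0,0],0.0854],[[0,0,0],[0,0,0],0.0854],[[0,0,0],[0,0,0],0.0854],[[0,0,0],[0,0,0],0.0854]]' 40
python3 go.py .584 -.033 .016 93.2
```

```text
time: 36.4
tcp_pos: [0.5817, -0.033, 0.1276]
tcp_rot: [-2.157, -2.281, -0.001]
force: [0.4, -1.0, 0.2]
grip_width: 0.999
time: 37.4
tcp_pos: [0.5834, -0.0329, 0.131]
tcp_rot: [2.158, 2.282, 0.006]
force: [0.6, 0.1, 0.1]
grip_width: 0.997
t 37.4 tcp [ 0.5834 -0.0329  0.131 ] rot [-0.1  0.2  0. ] d [ 6.00e-04 -1.00e-04 -1.15e-01] grip 85.1 F [0.6 0.1 0.1]
```

```bash
python3 -m pendant '[[[0,0.2,0],[0,0,-0.025],0.0854],[[0,0,0],[0,0,-0.03],0.0854],[[0,0,0],[0,0,-0.025],0.0854],[[0,0,0],[0,0,-0.015],0.0854],[[0,0,0],[0,0,-0.008],0.0854],[[0,0,0],[0,0,0],0.0854],[[0,0,0],[0,0,0],0.0854],[[0,0,0],[0,0,0],0.0854]]' 40
python3 go.py .584 -.033 .016 93.2
```

```text
time: 38.4
tcp_pos: [0.5853, -0.0329, 0.0272]
tcp_rot: [2.158, 2.281, 0.007]
force: [-0.2, 1.0, -0.2]
grip_width: 1.001
t 38.4 tcp [ 0.5853 -0.0329  0.0272] rot [-0.1  0.3  0. ] d [-0.0013 -0.0001 -0.0112] grip 85.5 F [-0.2  1.  -0.2]
```

```bash
python3 -m pendant '[[[0,0.3,0],[-0.001,0,-0.01],0.0854],[[0,0,0],[0,0,0],0.0854],[[0,0,0],[0,0,0],0.02],[[0,0,0],[0,0,0],0.02],[[0,0,0],[0,0,0],0.02],[[0,0,0],[0,0,0],0.02],[[0,0,0],[0,0,0],0.02],[[0,0,0],[0,0,0],0.02]]' 60
python3 go.py .4745 -.2847 .14 90
python3 -m pendant '[[[0,0,0],[0,0,0.01],0.02],[[0,0,0],[0,0,0.025],0.02],[[0,0,0],[0,0,0.03],0.02],[[0,0,0],[0,0,0.03],0.02],[[0,0,0],[-0.01,-0.03,0.01],0.02],[[0,0,0],[-0.02,-0.045,0],0.02],[[0,0,0],[-0.02,-0.045,0],0.02],[[0,0,0],[-0.02,-0.045,0],0.02]]' 60
python3 go.py .4745 -.2847 .14 90
```

```text
time: 39.4
tcp_pos: [0.5847, -0.033, 0.0175]
tcp_rot: [-2.158, -2.281, -0.003]
force: [0.7, 0.7, 0.1]
grip_width: 0.506
t 39.4 tcp [ 0.5847 -0.033   0.0175] rot [-0.1  0.  -3.2] d [-0.1102 -0.2517  0.1225] grip 43.2 F [0.7 0.7 0.1]
time: 40.4
tcp_pos: [0.5138, -0.1973, 0.1296]
tcp_rot: [2.149, 2.292, 0.006]
force: [0.6, 0.7, -2.4]
grip_width: 0.506
t 40.4 tcp [ 0.5138 -0.1973  0.1296] rot [-0.2  0.2 -3.7] d [-0.0393 -0.0874  0.0104] grip 43.2 F [ 0.6  0.7 -2.4]
```

Run:
```python
from h import *
out=[]
for n,f,(x0,y0,w,h),s in(("top","top0.png",(345,185,45,56),9),("side","s3.png",(320,150,75,56),5.3)):
    p=bot.snapshot(n);im=cv2.imread("pics/"+f)
    i=cv2.resize(im[y0:y0+h,x0:x0+w],None,fx=s,fy=s,interpolation=cv2.INTER_CUBIC)
    def poly(L,W,z,c):
        P=proj(p,[[.4745+a*L/2,-.2847+b*W/2,z] for a,b in((-1,-1),(1,-1),(1,1),(-1,1))]);P=((P-[x0,y0]+.5)*s).astype(int);cv2.polylines(i,[P.reshape(-1,1,2)],True,c,1)
    poly(.084,.064,.03,(0,0,255));poly(.12,.09,0,(0,255,0));out.append(i)
H=max(i.shape[0] for i in out);o=np.hstack([cv2.copyMakeBorder(i,0,H-i.shape[0],0,0,0) for i in out]);print(o.shape);cv2.imwrite("pics/pad.png",o)
```

```text
(504, 803, 3)
```

View pics/pad.png

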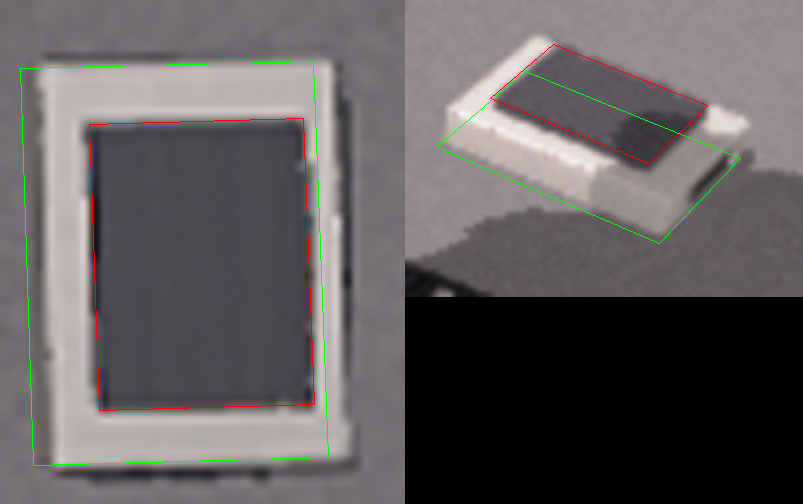

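Pad outline fits in both views at (0.4745, −0.2847), yaw 0.

```bash
python3 -m pendant '[[[0,0,-2],[-0.018,-0.04,0],0.02],[[0,0,-1.5],[-0.017,-0.038,0],0.02],[[0,0,0],[0,0,-0.015],0.02],[[0,0,0],[0,0,-0.02],0.02],[[0,0,0],[0,0,-0.01],0.02],[[0,0,0],[0,0,0],0.02],[[0,0,0],[0,0,0],0.02],[[0,0,0],[0,0,0],0.02]]' 60
python3 go.py .4745 -.2847 .036 90
```

```text
time: 41.5
tcp_pos: [0.4769, -0.2797, 0.086]
tcp_rot: [2.226, 2.214, 0.005]
force: [-0.4, -0.4, -1.3]
grip_width: 0.51
t 41.5 tcp [ 0.4769 -0.2797  0.086 ] rot [-0.   0.2  0.3] d [-0.0024 -0.005  -0.05  ] grip 43.5 F [-0.4 -0.4 -1.3]
```

```bash
python3 -m pendant '[[[0,0.2,0.3],[-0.0024,-0.005,-0.012],0.02],[[0,0,0],[0,0,-0.012],0.02],[[0,0,0],[0,0,-0.01],0.02],[[0,0,0],[0,0,-0.006],0.02],[[0,0,0],[0,0,0],0.02],[[0,0,0],[0,0,0],0.02],[[0,0,0],[0,0,0],0.02],[[0,0,0],[0,0,0],0.02]]' 60
python3 go.py .4745 -.2847 .036 90
```

```text
time: 42.5
tcp_pos: [0.4746, -0.2852, 0.0436]
tcp_rot: [2.221, 2.222, 0.001]
force: [0.6, 0.5, -3.0]
grip_width: 0.505
t 42.5 tcp [ 0.4746 -0.2852  0.0436] rot [-0.  0. -0.] d [-0.0001  0.0005 -0.0076] grip 43.1 F [ 0.6  0.5 -3. ]
```

```bash
python3 -m pendant '[[[0,0,0],[0,0.0005,-0.005],0.02],[[0,0,0],[0,0,-0.0025],0.02],[[0,0,0],[0,0,0],0.02],[[0,0,0],[0,0,0],0.02],[[0,0,0],[0,0,0],0.02],[[0,0,0],[0,0,0],0.02],[[0,0,0],[0,0,0],0.02],[[0,0,0],[0,0,0],0.02]]' 60
python3 go.py .4745 -.2847 .036 90
```

```text
time: 43.5
tcp_pos: [0.4749, -0.2848, 0.036]
tcp_rot: [2.22, 2.221, 0.001]
force: [-0.1, 0.4, -1.6]
grip_width: 0.508
t 43.5 tcp [ 0.4749 -0.2848  0.036 ] rot [ 0.   0.1 -0. ] d [-0.0004  0.0001  0.    ] grip 43.4 F [-0.1  0.4 -1.6]
```

```bash
python3 -m pendant '[[[0,0,0],[0,0,0],0.065],[[0,0,0],[0,0,0],0.065],[[0,0,0],[0,0,0],0.065],[[0,0,0],[0,0,0.03],0.065],[[0,0,0],[0,0,0.045],0.065],[[0,0,0],[0,0,0.05],0.065],[[0,0,0],[-0.001,0.03,0.02],0.065],[[0,0,0],[-0.003,0.05,0],0.065]]' 40
python3 -m pendant '[[[0,0,0.5],[-0.003,0.055,0],0.0854],[[0,0,0.5],[-0.003,0.055,0],0.0854],[[0,0,0.5],[-0.003,0.055,0],0.0854],[[0,0,0.5],[-0.003,0.055,0],0.0854],[[0,0,0.5],[-0.003,0.055,0],0.0854],[[0,0,0.5],[-0.004,0.055,0],0.0854],[[0,0,0],[-0.004,0.055,0],0.0854],[[0,0,0],[-0.003,0.05,0],0.0854]]' 40
python3 go.py .4388 .2982 .16 93
python3 - <<'E'
from fit import *
out=[]
for n,(x0,y0,w,h),s in(("top",(345,185,45,56),9),("side",(320,130,75,76),5.3)):
    p=bot.snapshot(n);save(p,n+"blk.png");im=cv2.imread(f"pics/{n}blk.png")
    i=cv2.resize(im[y0:y0+h,x0:x0+w],None,fx=s,fy=s,interpolation=cv2.INTER_CUBIC)
    def poly(L,W,z,c):
        P=proj(p,[[.4745+a*L/2,-.2847+b*W/2,z] for a,b in((-1,-1),(1,-1),(1,1),(-1,1))]);P=((P-[x0,y0]+.5)*s).astype(int);cv2.polylines(i,[P.reshape(-1,1,2)],True,c,1)
    poly(.084,.064,.03,(0,0,255));poly(.06,.044,.07,(0,255,0));out.append(i)
H=max(i.shape[0] for i in out);o=np.hstack([cv2.copyMakeBorder(i,0,H-i.shape[0],0,0,0) for i in out]);cv2.imwrite("pics/blk.png",o)
E
```

```text
time: 44.5
tcp_pos: [0.4708, -0.2065, 0.1856]
tcp_rot: [2.226, 2.213, 0.002]
force: [1.4, 0.7, -0.4]
grip_width: 0.764
time: 45.5
tcp_pos: [0.4433, 0.2414, 0.1881]
tcp_rot: [2.166, 2.265, 0.01]
force: [1.1, -0.6, -0.3]
grip_width: 1.0
t 45.5 tcp [0.4433 0.2414 0.1881] rot [0.  0.6 0.4] d [-0.0045  0.0568 -0.0281] grip 85.4 F [ 1.1 -0.6 -0.3]
```

View pics/blk.png

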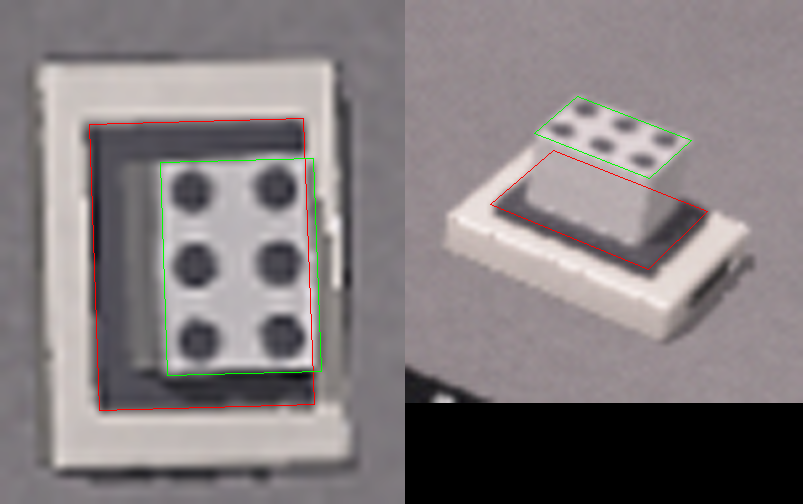

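Block is centred and square within about 1 mm. Now return the can.

```bash
python3 -m pendant '[[[0,0.6,0.4],[-0.004,0.035,0],0.0854],[[0,0,0],[0,0.02,0],0.0854],[[0,0,0],[0,0,-0.02],0.0854],[[0,0,0],[0,0,-0.01],0.0854],[[0,0,0],[0,0,0],0.0854],[[0,0,0],[0,0,0],0.0854],[[0,0,0],[0,0,0],0.0854],[[0,0,0],[0,0,0],0.0854]]' 40
python3 go.py .4388 .2982 .046 92.9
```

```text
time: 46.6
tcp_pos: [0.4401, 0.2991, 0.1587]
tcp_rot: [2.158, 2.282, 0.003]
force: [-0.5, 0.9, 0.2]
grip_width: 0.998
t 46.6 tcp [0.4401 0.2991 0.1587] rot [-0.   0.1 -0.3] d [-0.0013 -0.0009 -0.1127] grip 85.2 F [-0.5  0.9  0.2]
```

```bash
python3 -m pendant '[[[0,0,0],[-0.001,-0.001,-0.025],0.0854],[[0,0,0],[0,0,-0.025],0.0854],[[0,0,0],[0,0,-0.025],0.0854],[[0,0,0],[0,0,-0.02],0.0854],[[0,0,0],[0,0,-0.012],0.0854],[[0,0,0],[0,0,-0.004],0.0854],[[0,0,0],[0,0,0],0.0854],[[0,0,0],[0,0,0],0.0854]]' 40
python3 go.py .4388 .2982 .046 92.9
```

```text
time: 47.6
tcp_pos: [0.4414, 0.2994, 0.0478]
tcp_rot: [2.158, 2.28, 0.014]
force: [0.0, -0.7, -0.4]
grip_width: 1.001
t 47.6 tcp [0.4414 0.2994 0.0478] rot [-0.3  0.4 -0.3] d [-0.0026 -0.0012 -0.0018] grip 85.5 F [ 0.  -0.7 -0.4]
```

```bash
python3 -m pendant '[[[-0.3,0.4,-0.3],[-0.0026,-0.001,-0.002],0.0854],[[0,0,0],[0,0,0],0.0854],[[0,0,0],[0,0,0],0.03],[[0,0,0],[0,0,0],0.03],[[0,0,0],[0,0,0],0.03],[[0,0,0],[0,0,0],0.03],[[0,0,0],[0,0,0],0.03],[[0,0,0],[0,0,0],0.03]]' 40
python3 go.py .4812 -.037 .17 93.2
python3 -m pendant '[[[0,0,0],[0,0,0.015],0.03],[[0,0,0],[0,0,0.03],0.03],[[0,0,0],[0,0,0.03],0.03],[[0,0,0],[0,-0.02,0.01],0.03],[[0,0,0],[0.005,-0.04,0],0.03],[[0,0,0],[0.007,-0.05,0],0.03],[[0,0,0],[0.007,-0.05,0],0.03],[[0,0,0],[0.007,-0.05,0],0.03]]' 40
python3 go.py .4812 -.037 .12 93.2
```

```text
time: 48.6
tcp_pos: [0.4392, 0.2986, 0.047]
tcp_rot: [2.166, 2.275, 0.003]
force: [-1.3, -0.7, 1.1]
grip_width: 0.542
t 48.6 tcp [0.4392 0.2986 0.047 ] rot [-0.1  0.1  0.4] d [ 0.042  -0.3356  0.123 ] grip 46.3 F [-1.3 -0.7  1.1]
time: 49.6
tcp_pos: [0.4625, 0.0809, 0.1366]
tcp_rot: [2.159, 2.281, 0.001]
force: [1.1, 0.7, -1.2]
grip_width: 0.54
t 49.6 tcp [0.4625 0.0809 0.1366] rot [0.  0.1 0.1] d [ 0.0187 -0.1179 -0.0166] grip 46.1 F [ 1.1  0.7 -1.2]
```

```bash
python3 -m pendant '[[[0,0,0],[0.006,-0.04,0],0.03],[[0,0,0],[0.006,-0.04,0],0.03],[[0,0,0],[0.005,-0.03,0],0.03],[[0,0,0],[0,0,-0.015],0.03],[[0,0,0],[0,0,-0.02],0.03],[[0,0,0],[0,0,-0.01],0.03],[[0,0,0],[0,0,0],0.03],[[0,0,0],[0,0,0],0.03]]' 40
python3 go.py .4822 -.037 .055 93.2
```

```text
time: 50.6
tcp_pos: [0.4719, -0.0468, 0.0906]
tcp_rot: [-2.177, -2.265, 0.011]
force: [0.5, 0.6, -1.9]
grip_width: 0.539
t 50.6 tcp [ 0.4719 -0.0468  0.0906] rot [ 0.3 -0.3  1. ] d [ 0.0103  0.0098 -0.0356] grip 46.0 F [ 0.5  0.6 -1.9]
```

```bash
python3 -m pendant '[[[0.3,-0.3,1],[0.0103,0.0098,0],0.03],[[0,0,0],[0,0,0],0.03],[[0,0,0],[0,0,-0.012],0.03],[[0,0,0],[0,0,-0.012],0.03],[[0,0,0],[0,0,-0.005],0.03],[[0,0,0],[0,0,0],0.03],[[0,0,0],[0,0,0],0.03],[[0,0,0],[0,0,0],0.03]]' 40
python3 go.py .4822 -.037 .055 93.2
```

```text
time: 51.6
tcp_pos: [0.4833, -0.0358, 0.0602]
tcp_rot: [2.154, 2.285, 0.003]
force: [-0.4, 0.5, -1.2]
grip_width: 0.546
t 51.6 tcp [ 0.4833 -0.0358  0.0602] rot [-0.   0.1 -0.2] d [-0.0011 -0.0012 -0.0052] grip 46.7 F [-0.4  0.5 -1.2]
```

```bash
python3 -m pendant '[[[0,0,0],[-0.0011,-0.0012,-0.0035],0.03],[[0,0,0],[0,0,-0.0015],0.03],[[0,0,0],[0,0,0],0.03],[[0,0,0],[0,0,0],0.03],[[0,0,0],[0,0,0],0.03],[[0,0,0],[0,0,0],0.03],[[0,0,0],[0,0,0],0.03],[[0,0,0],[0,0,0],0.03]]' 40
python3 go.py .4822 -.037 .055 93.2
```

```text
time: 52.6
tcp_pos: [0.4825, -0.0372, 0.0555]
tcp_rot: [2.154, 2.285, 0.004]
force: [0.1, 0.1, -1.5]
grip_width: 0.539
t 52.6 tcp [ 0.4825 -0.0372  0.0555] rot [-0.   0.2 -0.2] d [-0.0003  0.0002 -0.0005] grip 46.0 F [ 0.1  0.1 -1.5]
```

```bash
python3 -m pendant '[[[0,0,0],[0,0,-0.0005],0.03],[[0,0,0],[0,0,0],0.065],[[0,0,0],[0,0,0],0.065],[[0,0,0],[0,0,0],0.065],[[0,0,0],[0,0,0.02],0.065],[[0,0,0],[0,0,0.035],0.065],[[0,0,0],[0,0,0.045],0.065],[[0,0,-4],[0,0.02,0.03],0.065]]' 40
python3 -m pendant '[[[0,0,-10],[0.005,0.04,0],0.0854],[[0,0,-10],[0.005,0.045,0],0.0854],[[0,0,-10],[0.005,0.045,0],0.0854],[[0,0,-10],[0.005,0.045,0],0.0854],[[0,0,-10],[0.005,0.045,0],0.0854],[[0,0,-10],[0.005,0.04,0],0.0854],[[0,0,-10],[0.005,0.03,0],0.0854],[[0,0,-8],[0.004,0.01,0],0.0854]]' 40
python3 go.py .5232 .2975 .19 3.2
```

```text
time: 53.6
tcp_pos: [0.4808, -0.0179, 0.1865]
tcp_rot: [-2.236, -2.204, 0.002]
force: [0.3, 0.3, -0.3]
grip_width: 0.767
time: 54.6
tcp_pos: [0.5201, 0.2918, 0.1898]
tcp_rot: [3.13, 0.232, 0.005]
force: [0.4, -0.8, 0.6]
grip_width: 0.998
t 54.6 tcp [0.5201 0.2918 0.1898] rot [ 0.1  0.2 -5.3] d [0.0031 0.0057 0.0002] grip 85.2 F [ 0.4 -0.8  0.6]
```

```bash
python3 -m pendant '[[[0,0,-5],[0.003,0.005,0],0.07],[[0,0,0],[0,0,0],0.07],[[0,0,0],[0,0,-0.02],0.07],[[0,0,0],[0,0,-0.015],0.07],[[0,0,0],[0,0,0],0.07],[[0,0,0],[0,0,0],0.07],[[0,0,0],[0,0,0],0.07],[[0,0,0],[0,0,0],0.07]]' 40
python3 go.py .5232 .2975 .047 3.2
python3 - <<'E'
from h import *
p=bot.snapshot("side");save(p,"s5.png");i=cv2.imread("pics/s5.png")[100:380,30:400];cv2.imwrite("pics/s5c.png",cv2.resize(i,None,fx=2,fy=2))
E
```

```text
time: 55.6
tcp_pos: [0.5229, 0.2972, 0.1547]
tcp_rot: [3.137, 0.101, 0.005]
force: [0.9, 0.0, -0.1]
grip_width: 0.818
t 55.6 tcp [0.5229 0.2972 0.1547] rot [ 0.1  0.2 -0.5] d [ 0.0003  0.0003 -0.1077] grip 69.9 F [ 0.9  0.  -0.1]
```

View pics/s5c.png

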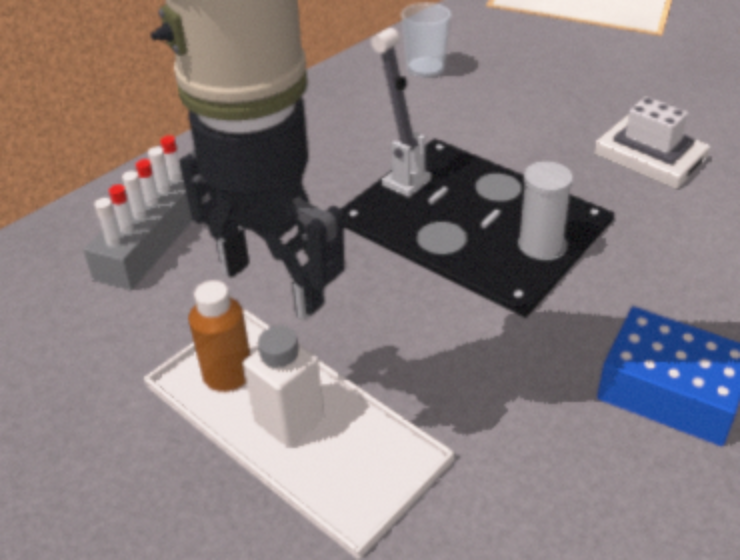

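Can is upright on its seat (545,210), both bottles upright in the tray.

```bash
python3 -m pendant '[[[0,0,-0.5],[0,0,-0.025],0.07],[[0,0,0],[0,0,-0.025],0.07],[[0,0,0],[0,0,-0.025],0.07],[[0,0,0],[0,0,-0.018],0.07],[[0,0,0],[0,0,-0.009],0.07],[[0,0,0],[0,0,-0.003],0.07],[[0,0,0],[0,0,0],0.07],[[0,0,0],[0,0,0],0.07]]' 40
python3 go.py .5232 .2975 .047 3.2
```

```text
time: 56.65
tcp_pos: [0.525, 0.2987, 0.0497]
tcp_rot: [-3.139, -0.088, -0.014]
force: [-0.3, 0.1, -0.5]
grip_width: 0.816
t 56.65 tcp [0.525  0.2987 0.0497] rot [-0.1  0.5 -0. ] d [-0.0018 -0.0012 -0.0027] grip 69.7 F [-0.3  0.1 -0.5]
```

```bash
python3 -m pendant '[[[0,0.5,0],[-0.0018,-0.0012,-0.0025],0.07],[[0,0,0],[0,0,0],0.07],[[0,0,0],[0,0,0],0.03],[[0,0,0],[0,0,0],0.03],[[0,0,0],[0,0,0],0.03],[[0,0,0],[0,0,0],0.03],[[0,0,0],[0,0,0],0.03],[[0,0,0],[0,0,0.003],0.03]]' 40
python3 go.py .5758 -.0942 .19 3.2
python3 -m pendant '[[[0,0,0],[0,0,0.03],0.03],[[0,0,0],[0,0,0.04],0.03],[[0,0,0],[0,0,0.04],0.03],[[0,0,0],[0.002,-0.02,0.02],0.03],[[0,0,0],[0.007,-0.04,0],0.03],[[0,0,0],[0.007,-0.05,0],0.03],[[0,0,0],[0.007,-0.05,0],0.03],[[0,0,0],[0.007,-0.05,0],0.03]]' 40
python3 go.py .5758 -.0942 .16 3.2
```

```text
time: 57.65
tcp_pos: [0.5233, 0.2976, 0.0511]
tcp_rot: [-3.138, -0.088, -0.001]
force: [0.5, -0.1, -2.9]
grip_width: 0.541
t 57.65 tcp [0.5233 0.2976 0.0511] rot [-0.1  0.  -0. ] d [ 0.0525 -0.3918  0.1389] grip 46.2 F [ 0.5 -0.1 -2.9]
time: 58.65
tcp_pos: [0.5497, 0.08, 0.1826]
tcp_rot: [3.139, 0.098, -0.006]
force: [0.9, 0.5, -2.0]
grip_width: 0.541
t 58.65 tcp [0.5497 0.08   0.1826] rot [ 0.  -0.2 -0.4] d [ 0.0261 -0.1742 -0.0226] grip 46.2 F [ 0.9  0.5 -2. ]
```

```bash
python3 -m pendant '[[[0,0,-0.2],[0.007,-0.045,0],0.03],[[0,0,0],[0.007,-0.045,0],0.03],[[0,0,0],[0.006,-0.04,0],0.03],[[0,0,0],[0.003,-0.025,0],0.03],[[0,0,0],[0,0,-0.02],0.03],[[0,0,0],[0,0,-0.01],0.03],[[0,0,0],[0,0,0],0.03],[[0,0,0],[0,0,0],0.03]]' 40
python3 go.py .5758 -.0942 .0555 3.2
```

```text
time: 59.65
tcp_pos: [0.5653, -0.0951, 0.1491]
tcp_rot: [3.136, 0.069, -0.02]
force: [0.7, 0.3, -1.5]
grip_width: 0.538
t 59.65 tcp [ 0.5653 -0.0951  0.1491] rot [ 0.3 -0.7  0.7] d [ 0.0105  0.0009 -0.0936] grip 45.9 F [ 0.7  0.3 -1.5]
```

```bash
python3 -m pendant '[[[0.3,-0.7,0.7],[0.0105,0.001,0],0.03],[[0,0,0],[0,0,-0.02],0.03],[[0,0,0],[0,0,-0.025],0.03],[[0,0,0],[0,0,-0.02],0.03],[[0,0,0],[0,0,-0.008],0.03],[[0,0,0],[0,0,0],0.03],[[0,0,0],[0,0,0],0.03],[[0,0,0],[0,0,0],0.03]]' 40
python3 go.py .5758 -.0942 .0555 3.2
```

```text
time: 60.65
tcp_pos: [0.5834, -0.0917, 0.0789]
tcp_rot: [-3.139, -0.101, -0.021]
force: [0.3, 0.3, -1.8]
grip_width: 0.538
t 60.65 tcp [ 0.5834 -0.0917  0.0789] rot [-0.   0.8 -0.5] d [-0.0076 -0.0025 -0.0234] grip 45.9 F [ 0.3  0.3 -1.8]
```

```bash
python3 -m pendant '[[[0,0.8,-0.5],[-0.0076,-0.0025,-0.008],0.03],[[0,0,0],[0,0,0],0.03],[[0,0,0],[0,0,-0.007],0.03],[[0,0,0],[0,0,-0.004],0.03],[[0,0,0],[0,0,0],0.03],[[0,0,0],[0,0,0],0.03],[[0,0,0],[0,0,0],0.03],[[0,0,0],[0,0,0],0.03]]' 40
python3 go.py .5758 -.0942 .0555 3.2
```

```text
time: 61.65
tcp_pos: [0.5756, -0.0944, 0.0593]
tcp_rot: [-3.14, -0.086, 0.0]
force: [0.3, 0.4, -1.8]
grip_width: 0.54
t 61.65 tcp [ 0.5756 -0.0944  0.0593] rot [-0.  -0.   0.1] d [ 0.0002  0.0002 -0.0038] grip 46.1 F [ 0.3  0.4 -1.8]
```

```bash
python3 -m pendant '[[[0,0,0.1],[0,0,-0.0025],0.03],[[0,0,0],[0,0,-0.0012],0.03],[[0,0,0],[0,0,0],0.03],[[0,0,0],[0,0,0],0.03],[[0,0,0],[0,0,0],0.03],[[0,0,0],[0,0,0],0.03],[[0,0,0],[0,0,0],0.03],[[0,0,0],[0,0,0],0.03]]' 40
python3 go.py .5758 -.0942 .0555 3.2
```

```text
time: 62.65
tcp_pos: [0.5759, -0.0945, 0.0564]
tcp_rot: [-3.139, -0.089, -0.001]
force: [0.1, 0.5, -0.0]
grip_width: 0.541
t 62.65 tcp [ 0.5759 -0.0945  0.0564] rot [-0.  0. -0.] d [-0.0001  0.0003 -0.0009] grip 46.2 F [ 0.1  0.5 -0. ]
```

```bash
python3 -m pendant '[[[0,0,0],[0,0,0],0.065],[[0,0,0],[0,0,0],0.065],[[0,0,0],[0,0,0],0.065],[[0,0,0],[0,0,0.02],0.065],[[0,0,0],[0,0,0.035],0.065],[[0,0,0],[0,0,0.045],0.065],[[0,0,0],[0.001,0.02,0.03],0.065],[[0,0,0],[0.004,0.04,0],0.065]]' 40
python3 -m pendant '[[[0,0,0],[0.004,0.05,0],0.07],[[0,0,0],[0.004,0.055,0],0.07],[[0,0,0],[0.004,0.055,0],0.07],[[0,0,0],[0.004,0.055,0],0.07],[[0,0,0],[0.004,0.055,0],0.07],[[0,0,0],[0.003,0.035,0],0.07],[[0,0,0],[0,0,0],0.07],[[0,0,0],[0,0,0],0.07]]' 40
python3 go.py .6083 .2983 .16 3.2
```

```text
time: 63.65
tcp_pos: [0.5804, -0.037, 0.1902]
tcp_rot: [3.14, 0.079, 0.001]
force: [0.7, 0.2, -0.4]
grip_width: 0.764
time: 64.65
tcp_pos: [0.6025, 0.2807, 0.1911]
tcp_rot: [-3.14, -0.083, -0.005]
force: [0.3, -0.7, -0.4]
grip_width: 0.82
t 64.65 tcp [0.6025 0.2807 0.1911] rot [-0.1  0.2  0.2] d [ 0.0058  0.0176 -0.0311] grip 70.0 F [ 0.3 -0.7 -0.4]
```

```bash
python3 -m pendant '[[[0,0,0],[0.006,0.0175,0],0.07],[[0,0,0],[0,0,0],0.07],[[0,0,0],[0,0,-0.02],0.07],[[0,0,0],[0,0,-0.015],0.07],[[0,0,0],[0,0,0],0.07],[[0,0,0],[0,0,0],0.07],[[0,0,0],[0,0,0],0.07],[[0,0,0],[0,0,0],0.07]]' 40
python3 go.py .6085 .2982 .0465 2.7
```

```text
time: 65.65
tcp_pos: [0.6111, 0.2948, 0.1572]
tcp_rot: [-3.14, -0.073, -0.009]
force: [0.6, -0.4, 0.6]
grip_width: 0.821
t 65.65 tcp [0.6111 0.2948 0.1572] rot [-0.   0.3  0. ] d [-0.0026  0.0034 -0.1107] grip 70.1 F [ 0.6 -0.4  0.6]
```

```bash
python3 -m pendant '[[[0,0.3,0],[-0.003,0.0034,-0.02],0.07],[[0,0,0],[0,0,-0.025],0.07],[[0,0,0],[0,0,-0.025],0.07],[[0,0,0],[0,0,-0.018],0.07],[[0,0,0],[0,0,-0.01],0.07],[[0,0,0],[0,0,-0.003],0.07],[[0,0,0],[0,0,0],0.07],[[0,0,0],[0,0,0],0.07]]' 40
python3 go.py .6085 .2982 .0465 2.7
```

```text
time: 66.65
tcp_pos: [0.6072, 0.2997, 0.0509]
tcp_rot: [-3.139, -0.075, -0.001]
force: [-0.1, 1.2, -0.2]
grip_width: 0.818
t 66.65 tcp [0.6072 0.2997 0.0509] rot [-0.1  0.  -0. ] d [ 0.0013 -0.0015 -0.0044] grip 69.8 F [-0.1  1.2 -0.2]
```

```bash
python3 -m pendant '[[[0,0,0],[0.0013,-0.0015,-0.0044],0.07],[[0,0,0],[0,0,0],0.07],[[0,0,0],[0,0,0],0.03],[[0,0,0],[0,0,0],0.03],[[0,0,0],[0,0,0],0.03],[[0,0,0],[0,0,0],0.03],[[0,0,0],[0,0,0],0.03],[[0,0,0],[0,0,0],0.03]]' 40
python3 go.py .5734 .0256 .13 3.3
python3 -m pendant '[[[0,0,0],[0,0,0.02],0.03],[[0,0,0],[0,0,0.03],0.03],[[0,0,0],[0,-0.01,0.03],0.03],[[0,0,0],[-0.004,-0.04,0],0.03],[[0,0,0],[-0.005,-0.045,0],0.03],[[0,0,0],[-0.005,-0.04,0],0.03],[[0,0,0],[-0.004,-0.03,0],0.03],[[0,0,0],[0,0,0],0.03]]' 40
python3 go.py .5734 .0256 .13 3.3
```

```text
time: 67.65
tcp_pos: [0.6092, 0.2984, 0.0478]
tcp_rot: [-3.138, -0.075, -0.004]
force: [-0.6, -0.0, 0.6]
grip_width: 0.551
t 67.65 tcp [0.6092 0.2984 0.0478] rot [-0.2  0.1  0.6] d [-0.0358 -0.2728  0.0822] grip 47.0 F [-0.6 -0.   0.6]
time: 68.65
tcp_pos: [0.591, 0.1295, 0.1389]
tcp_rot: [-3.136, -0.076, -0.013]
force: [0.0, 0.0, -2.0]
grip_width: 0.551
t 68.65 tcp [0.591  0.1295 0.1389] rot [-0.3  0.5  0.5] d [-0.0176 -0.1039 -0.0089] grip 47.1 F [ 0.  0. -2.]
```

```bash
python3 -m pendant '[[[-0.3,0.5,0.5],[-0.006,-0.035,0],0.03],[[0,0,0],[-0.006,-0.035,0],0.03],[[0,0,0],[-0.005,-0.03,0],0.03],[[0,0,0],[0,0,0],0.03],[[0,0,0],[0,0,-0.02],0.03],[[0,0,0],[0,0,-0.015],0.03],[[0,0,0],[0,0,0],0.03],[[0,0,0],[0,0,0],0.03]]' 40
python3 go.py .5734 .0256 .056 3.3
```

```text
time: 69.65
tcp_pos: [0.5774, 0.0358, 0.1084]
tcp_rot: [-3.135, -0.103, -0.011]
force: [-0.5, -0.0, -2.2]
grip_width: 0.554
t 69.65 tcp [0.5774 0.0358 0.1084] rot [-0.3  0.4 -0.5] d [-0.004  -0.0102 -0.0524] grip 47.3 F [-0.5 -0.  -2.2]
```

```bash
python3 -m pendant '[[[-0.3,0.4,-0.5],[-0.004,-0.01,0],0.03],[[0,0,0],[0,0,-0.01],0.03],[[0,0,0],[0,0,-0.015],0.03],[[0,0,0],[0,0,-0.012],0.03],[[0,0,0],[0,0,-0.005],0.03],[[0,0,0],[0,0,0],0.03],[[0,0,0],[0,0,0],0.03],[[0,0,0],[0,0,0],0.03]]' 40
python3 go.py .5734 .0256 .056 3.3
```

```text
time: 70.65
tcp_pos: [0.5734, 0.0254, 0.0639]
tcp_rot: [3.14, 0.089, 0.0]
force: [-0.6, 0.9, -2.6]
grip_width: 0.554
t 70.65 tcp [0.5734 0.0254 0.0639] rot [0. 0. 0.] d [-0.      0.0002 -0.0079] grip 47.3 F [-0.6  0.9 -2.6]
```

```bash
python3 -m pendant '[[[0,0,0],[0,0,-0.005],0.03],[[0,0,0],[0,0,-0.0025],0.03],[[0,0,0],[0,0,0],0.03],[[0,0,0],[0,0,0],0.03],[[0,0,0],[0,0,0],0.03],[[0,0,0],[0,0,0],0.03],[[0,0,0],[0,0,0],0.03],[[0,0,0],[0,0,0],0.03]]' 40
python3 go.py .5734 .0256 .056 3.3
```

```text
time: 71.65
tcp_pos: [0.5739, 0.0255, 0.0566]
tcp_rot: [3.14, 0.089, 0.002]
force: [0.3, 0.1, -1.7]
grip_width: 0.552
t 71.65 tcp [0.5739 0.0255 0.0566] rot [-0.   0.1  0. ] d [-0.0005  0.0001 -0.0006] grip 47.2 F [ 0.3  0.1 -1.7]
```

Lower the last bit, release, rise and move off to the left.

```bash
python3 -m pendant '[[[0,0,0],[0,0,-0.0007],0.03],[[0,0,0],[0,0,0],0.03],[[0,0,0],[0,0,0],0.065],[[0,0,0],[0,0,0],0.065],[[0,0,0],[0,0,0],0.065],[[0,0,0],[0,0,0.02],0.065],[[0,0,0],[0,0,0.035],0.065],[[0,0,0],[0,0,0.045],0.065]]' 40
python3 -m pendant '[[[0,0,0],[0,0,0.03],0.065],[[0,0,0],[-0.01,0.05,0.01],0.065],[[0,0,0],[-0.01,0.055,0],0.065],[[0,0,0],[-0.01,0.055,0],0.065],[[0,0,0],[-0.01,0.055,0],0.065],[[0,0,0],[-0.01,0.055,0],0.065],[[0,0,0],[-0.01,0.055,0],0.065],[[0,0,0],[-0.01,0.05,0],0.065]]' 40
python3 -m pendant '[[[0,0,0],[-0.01,0.05,0],0.065],[[0,0,0],[0,0.05,0],0.065],[[0,0,0],[0,0.03,0],0.065],[[0,0,0],[0,0,0],0.065],[[0,0,0],[0,0,0],0.065],[[0,0,0],[0,0,0],0.065],[[0,0,0],[0,0,0],0.065],[[0,0,0],[0,0,0],0.065]]' 40
python3 - <<'E'
from fit import *
np.set_printoptions(precision=4,suppress=True)
P={}
for n in("top","side"): P[n]=bot.snapshot(n);save(P[n],n+"F.png")
for n in P:
  a=cv2.imread(f"pics/{n}0.png");b=cv2.imread(f"pics/{n}F.png")
  for nm,X in dict(can=(.482,-.037,.1),sq=(.5758,-.0942,.11),rd=(.5734,.0256,.11)).items():
    c=proj(P[n],X)[0].astype(int);w=9
    t=a[c[1]-w:c[1]+w,c[0]-w:c[0]+w];s=b[c[1]-w-6:c[1]+w+6,c[0]-w-6:c[0]+w+6]
    r=cv2.matchTemplate(s,t,cv2.TM_CCOEFF_NORMED);_,v,_,l=cv2.minMaxLoc(r);print(n,nm,"shift px",np.array(l)-6,round(v,3))
def crop(n,a,b,c,d,H):
    i=cv2.imread(f"pics/{n}F.png")[b:d,a:c];s=H/i.shape[0];return cv2.resize(i,None,fx=s,fy=s,interpolation=cv2.INTER_CUBIC)
o=np.vstack([cv2.resize(crop("top",200,115,400,250,297),(440,297)),cv2.resize(crop("side",150,90,400,260,299),(440,299))]);cv2.imwrite("pics/F.png",o)
E
```

```text
time: 72.65
tcp_pos: [0.5722, 0.0253, 0.1556]
tcp_rot: [3.14, 0.089, -0.006]
force: [0.9, 0.1, 0.1]
grip_width: 0.762
time: 73.65
tcp_pos: [0.5024, 0.406, 0.2029]
tcp_rot: [-3.14, -0.072, -0.011]
force: [0.2, 1.0, 0.7]
grip_width: 0.762
time: 74.65
tcp_pos: [0.4891, 0.5413, 0.2024]
tcp_rot: [-3.141, -0.077, -0.009]
force: [-0.1, -0.4, -0.2]
grip_width: 0.761
top can shift px [0 0] 0.993
top sq shift px [0 0] 0.94
top rd shift px [0 0] 0.991
side can shift px [0 0] 0.993
side sq shift px [0 0] 0.98
side rd shift px [0 0] 0.963
```

View pics/F.png

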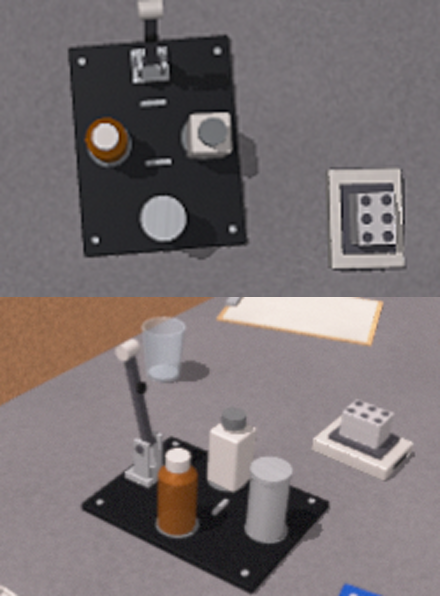

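All containers show zero pixel shift from the start pictures in both views, the clamp is open, the block sits on the pad, and the robot is clear. Handing in.

```bash
python3 -c "
from plant import bot
print(bot.close_job())"
```

```text
the job is handed in; nothing more can be done
None
```

The job is done and handed in at about 75 s of the 144 s allowed. I moved the three containers upright into the tray and flipped the clamp arm back past upright. I then set the block on the cold plate pad and put each container back on its own seat.

- **Containers:** the last pictures show all three upright, with no pixel shift from the start pictures in either view. One pixel is about 2 mm. The lowest match score was 0.94, for the square bottle in the top view.
- **Block:** its outline overlay, taken right after placing, matched the centred, square target within about 1 mm in both views. The last picture shows it still on the pad.
- **Clamp:** it is still open, leaning back at about 1.85 rad. That angle comes from the gripper path, with only a look at the pictures to confirm it.
- **Forces:** no wrist force I read went above about 8 N, and I ended with the gripper clear of everything. Forces were only read at the end of each move.
- **Disagreement:** the two cameras differed by about 2 mm in y on the deck seats, which is within the stated calibration. No check failed.

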